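# Shift the glue pot to the keep-warm block and set the dial back

### The arm

A 7-joint arm with a two-finger parallel gripper is mounted at the origin on a cart in front of the work surface, level with it; the furniture and walls round the work are solid. World frame = base frame: x ahead of the robot, y to its left, z up, the work surface at z = 0. Lengths are in m, angles in rad, forces in N, time in s.
With the tool pointing down it reaches from about 0.4 to 0.875 m from the base axis. Payload 19.3 kg.
Tool frame: the origin (TCP) lies between the finger pads; the fingertips stand 19 mm ahead of it and the grasp point (between the pads) is the TCP; z points along the fingers, y is the direction in which the jaws open and shut (so a half turn about z gives the same grasp; the last joint's range is limited). The gripper opens to 85 mm and grips with 20 to 120 N. Pads are 22 mm wide; open, the fingers measure 114 mm over their backs; the gripper's body (76 mm by 85 mm) begins 54 mm behind the grasp point. The pads swing forward as they close: fully open they stand 13 mm farther back than shut.
Start: joints at [-0.07, 0.521, -0.036, 1.599, 0.021, 1.021, -0.113], TCP at [0.625, -0, 0.216] pointing down, gripper open.
Joint ranges: [-2.91, 2.91], [-0.3, 2.13], [-1.5, 1.42], [0.17, 2.43], [-1.26, 4.41], [0.16, 1.93], [-2.52, 2.52]. Speed limits (rad/s): [1.89, 1.89, 2.39, 2.39, 3.01, 3.01, 3.01].

### API

Orientations are given as [roll, pitch, yaw] about the fixed x, y, z axes, in that order (R = Rz(yaw) Ry(pitch) Rx(roll)).
In Python, from workcell import status, imaging, bot gives the robot as it stands.
- The arm moves only by the shell command python3 -m handwheel 'ROWS' [FORCE]. ROWS is JSON, a list of rows, each an object with "offset": the shift along the tool's x, y, z in mm, a list of three; "rot": the turn, a rotation vector about the tool's x, y, z in degrees, a list of three; "claw": the opening, from -1 (shut) to 1 (fully open). A call has 1 to 12 rows; each row shifts and turns the commanded pose from where the row before left it, along the tool's axes as they then stand; what a row does not reach is not made up. A row lasts 1/10 s, in which the tool goes at most 50 mm and 8.59 degrees, less where a joint would pass 70% of its speed; a pose out of reach is approached as far as the arm can. A call is refused whole if a number of a shift passes 50 or a number of a turn 8.59, either way. A call with a gripper value outside its range is refused whole. The fingers move at their own pace and stop on an object; FORCE is the grip in N (left out, the last holds). Time passes only in rows, so rows that do not move let the fingers close. It gives the time, the measured TCP pose, the force and the opening at its end, in the units of the state.
- status.observe(): the state, without advancing time (a new reading comes with each control period).
- imaging.grab_frame(name): name is "scene" or "side" or "wrist"; returns a dict with "color" (400x640x3 uint8, red, green, blue), "range_z" (400x640 float32, m along the optical axis (not along the pixel's ray), 0 where there is no reading), "fx", "fy", "cx", "cy" (pixels), "distortion" ([k1, k2, p1, p2, k3] as OpenCV has them; the pictures are not rectified), "camera_from_world" (4x4, takes a point from world to camera coordinates). Camera axes: x right, y down, z forward; pixel columns grow to the right and rows downward; lengths in m; the calibration is good to about 2 mm. A picture is of the moment at which its call begins.
- bot.job_done(): hands the job in, once; it reports no verdict.
Trained networks look in the newest picture that a camera, given by its name, has taken for a name from the list of things; names that differ only in an ending like _2 or _b are one class to them, and where a whole thing is asked for, a point or a joint stands for the part that bears it (a point fixed in the world has none). Each returns a list of dicts, best first, with "conf" (0 to 1); they miss things now and then, are a little off and sometimes report something else, mostly with a low value. They report only what shows in the picture. A call takes as long as a camera call.
- imaging.regions_of(thing, camera): "region" (400x640 bool, what is visible of it) and "box" ([centre column, centre row, width, height] in pixels, round what is visible of it).
- imaging.mark_of(thing, camera): "uv" ([column, row] in pixels: a listed point, or the origin of a listed thing).
The state is a dict: "clock": time; "qpos": joint angles; "qd": joint speeds; "joint_efforts": joint torques, N m; "position": TCP position; "tool_rot": TCP orientation; "force": force on the tool from outside, world axes, zero at the start; "moment": the same for the moment, N m; "grip_width": finger opening in m.
Only numpy, scipy, OpenCV 4.12 (cv2) and the standard library are available. Lean on these libraries where they do the work, as an engineer would, in place of code of your own. Each camera call takes 0.05 s, during which the arm holds its last target.

### The job

The glue has melted: without lifting or tipping the full pot, slide it along the warmer's plate, out of the heater block it stands in and fully home into the pocket of the keep-warm block beside the dial. Then turn the dial back until its pointer stands at the arrow-head mark. Leave the mug, the brush and the loose wooden block alone.

Things in the scene. Friction and masses are not known exactly. Their poses are not given: they have to be found in the camera images.
- warmer: Fixed glue warmer: low green housing with a flat dark steel plate on top, 140 (its x) x 414 mm (its y), plate 30 mm above the bench; a cast aluminium heater block near each end and, at the right end (-y), a control pod 36 mm high with the dial. Origin: under the housing's centre, on the bench; x to its rear, y to its left end, z up. 204 mm of plate (y -102 to +102) are free between the blocks.
- warm_seat (a point): Seat centre on the plate in the keep-warm block, at warmer x 0, y -110, z 30 mm. Block: 62 mm above the plate, 128 mm wide, y -102 to -200, open to +y: upright half-round pocket, radius 49.5 mm, mouth flared 5 mm, and a 34 mm slot along y that takes the pot's grip (out of reach in there). A pot pushed to the stop stands 3 mm past this point, to -y.
- melt_seat (a point): Seat centre on the plate in the melting block at the left end, at warmer x 0, y +110, z 30 mm, where the pot stands at the start. Its block is the mirror image of the keep-warm block, open to -y, y +102 to +200 mm; it hides the pot's left grip until the pot has been drawn out to the middle.
- pot_center (a point): Centre of the glue pot, half-way up, 41 mm above its underside: a grey tin with its lid shut (fixed) in a round steel sleeve of diameter 93 mm, 56 mm high; 82 mm high in all, about 0.6 kg, standing loose on the plate. Axes: z up, the two grips along +y and -y.
- pot_foot (a point): Centre of the pot's underside, 41 mm below pot_center; 30 mm above the bench when it stands on the plate.
- grip_left (a point): Middle of the pot's left (+y) wooden grip: a bar of 22 x 22 mm section along the pot's y, from the sleeve (46.5 mm) to 88 mm from the pot's axis; this point is 70 mm from the axis, 42 mm above the pot's underside. Taken from above across its 22 mm width (along the pot's x).
- grip_right (a point): Middle of the pot's right (-y) wooden grip, the mirror image of the left one.
- dial (a joint): Angle of the warmer's dial (rad), 0 to 4.7, growing clockwise seen from above. At the arrow-head mark (keep-warm) it reads 1.10; it starts higher and is to be turned back, anticlockwise. It stays where it is left; about 0.04 N m.
- dial_grip (a point): On the dial's upright axis at the height to grip, 74 mm above the bench: a black disc of 42 mm diameter with a bar across it, 40 mm long, 14 mm wide, from 24 mm below to 7 mm above this point. The point's x axis lies along the bar (the white pointer line is on its -x half); grip it from above across the 14 mm, along the point's y axis.
- tea_mug: White mug, 92 x 126 x 95 mm, behind the warmer's right end: a bystander. Origin under its centre.
- glue_brush: Flat glue brush, 40 x 199 x 14 mm, lying left of the warmer: a bystander. Origin on the bench.
- spare_block: Loose finger-jointed wooden block, 73 x 190 x 26 mm, lying left of the warmer: a bystander. Origin under its centre.

How it is judged:
By the outcome, as a careful person would: the job done as asked, in the order asked, and still so for the second after the job is handed in, with the robot touching nothing.
It also fails if it takes over 58 s, if anything falls off the work surface, if the arm or the gripper's body presses on something with over 40 N, if the wrist force passes 120 N, or if a joint passes its speed limit or range.

## Working session

There is one attempt and no reset: what is moved stays moved. The work goes in short steps, Python scripts to look and compute and a shell command to move; the robot and the scene stay as the last step left them, time stands still between calls to the robot, and variables do not carry over. Pictures are saved under pics/ and viewed, and the job is handed in when it is done.

```bash
mkdir -p pics; ls; cat > h.py <<'E'
import numpy as np, cv2
from workcell import status, imaging, bot
def grab(n,fn=None):
    f=imaging.grab_frame(n)
    if fn: cv2.imwrite('pics/'+fn,f['color'][:,:,::-1])
    return f
def K(f): return np.array([[f['fx'],0,f['cx']],[0,f['fy'],f['cy']],[0,0,1.]])
def ray(f,uv):
    p=cv2.undistortPoints(np.array([[uv]],float),K(f),np.array(f['distortion'],float))[0,0]
    T=np.linalg.inv(np.array(f['camera_from_world']))
    return T[:3,3],T[:3,:3]@np.array([p[0],p[1],1.])
def atz(f,uv,z):
    o,d=ray(f,uv); return o+d*(z-o[2])/d[2]
def atdepth(f,uv):
    o,d=ray(f,uv); r=f['range_z'][int(round(uv[1])),int(round(uv[0]))]; return o+d*r
def proj(f,P):
    T=np.array(f['camera_from_world']); 
    r,_=cv2.Rodrigues(T[:3,:3]); return cv2.projectPoints(np.array(P,float).reshape(-1,3),r,T[:3,3],K(f),np.array(f['distortion'],float))[0][:,0]
E
python3 - <<'E'
from h import *
print(status.observe())
for n in ['scene','side','wrist']:
    f=grab(n,n+'0.png')
    for t,z in [('warm_seat',.03),('melt_seat',.03),('warmer',0),('pot_center',.071),('grip_left',.072),('grip_right',.072),('dial_grip',.074),('tea_mug',0)]:
        for m in imaging.mark_of(t,n)[:2]:
            print(n,t,round(m['conf'],2),np.round(m['uv']),np.round(atz(f,m['uv'],z),4),np.round(atdepth(f,m['uv']),3))
E
```

```text
pics
{'clock': 0.0, 'qpos': array([-0.07019293,  0.52204764, -0.03633757,  1.60000222,  0.02119198,
        1.02111797, -0.11281139]), 'qd': array([ 4.99721108e-05, -5.40683855e-04,  1.06470438e-04,  1.26957003e-03,
        1.07626893e-03,  9.30720551e-04,  2.23393088e-03]), 'joint_efforts': array([-4.24098413e-03, -9.27110124e+01,  1.97758444e+00, -3.69928443e+01,
        1.76317629e-02,  8.19846697e-03, -6.58496788e-05]), 'position': array([ 6.24635221e-01, -3.53117337e-05,  2.15706748e-01]), 'tool_rot': array([-3.14040446e+00,  7.39698020e-05,  1.57077245e+00]), 'force': array([ 0.37947623, -0.79552144, -0.12666926]), 'moment': array([-0.03890427,  0.00781272,  0.04685413]), 'grip_width': 0.08530532680371779}
scene warm_seat 0.6 [359. 194.] [ 0.5049 -0.0011  0.03  ] [ 0.506 -0.006  0.026]
scene warm_seat 0.2 [372. 160.] [ 0.5411 -0.2385  0.03  ] [ 0.522 -0.169  0.076]
scene melt_seat 0.9 [341. 234.] [0.4864 0.2139 0.03  ] [0.464 0.274 0.092]
scene warmer 0.69 [349. 216.] [0.5045 0.0925 0.    ] [0.464 0.211 0.11 ]
scene pot_center 0.82 [340. 224.] [0.491 0.217 0.071] [0.478 0.252 0
[... 635 characters left out ...]
 pot_center 0.69 [274. 205.] [0.491  0.2018 0.071 ] [0.485 0.166 0.087]
side grip_right 0.83 [278. 213.] [0.4898 0.1317 0.072 ] [0.49  0.13  0.073]
side grip_right 0.74 [249. 196.] [0.426  0.3009 0.072 ] [0.423 0.274 0.083]
side dial_grip 0.72 [320. 264.] [ 0.5252 -0.1944  0.074 ] [ 0.53  -0.179  0.064]
side tea_mug 0.56 [397. 270.] [ 0.7482 -0.1642  0.    ] [ 0.742 -0.176  0.008]
wrist warm_seat 0.77 [206. 167.] [ 0.5153 -0.0061  0.03  ] [ 0.516 -0.006  0.031]
wrist warmer 0.92 [194.  55.] [0.5038 0.1015 0.    ] [0.514 0.1   0.03 ]
wrist dial_grip 0.66 [225. 335.] [ 0.5317 -0.173   0.074 ] [ 0.534 -0.167  0.081]
wrist tea_mug 0.82 [415. 284.] [ 0.7456 -0.1587  0.    ] [ 0.725 -0.117  0.066]
```

```bash
python3 - <<'E'
import cv2
for n in ['scene','side']:
    a=cv2.imread(f'pics/{n}0.png'); 
    cv2.imwrite(f'pics/{n}0z.png',cv2.resize(a[120:320,200:460],(780,600),interpolation=cv2.INTER_CUBIC))
E
```

```text
(no output)
```

View pics/scene0z.png

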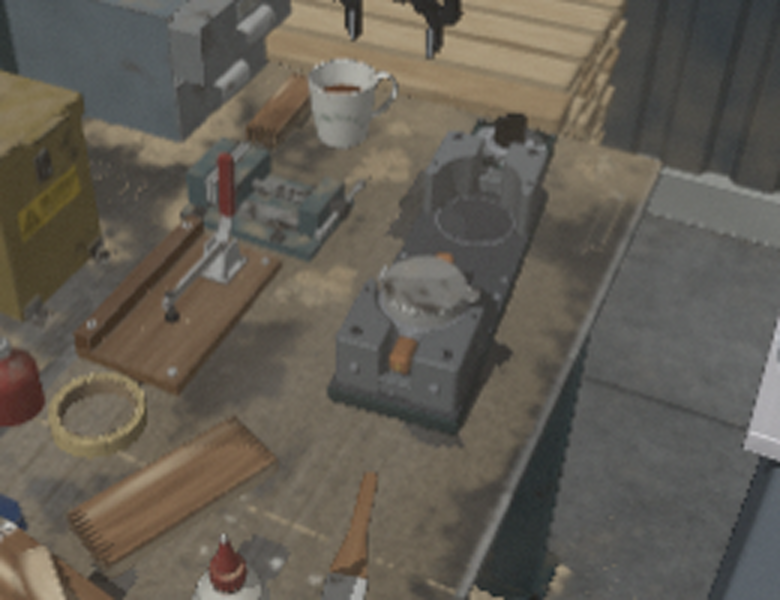

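View pics/side0z.png

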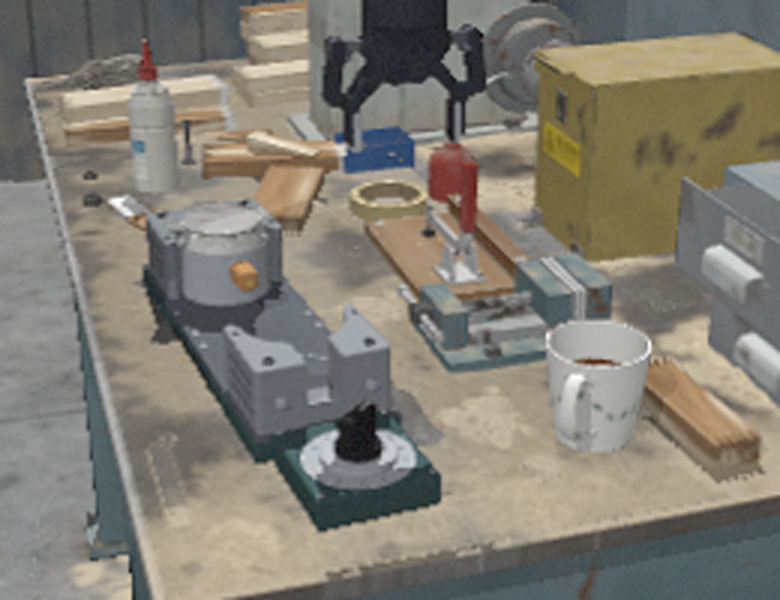

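View pics/wrist0.png

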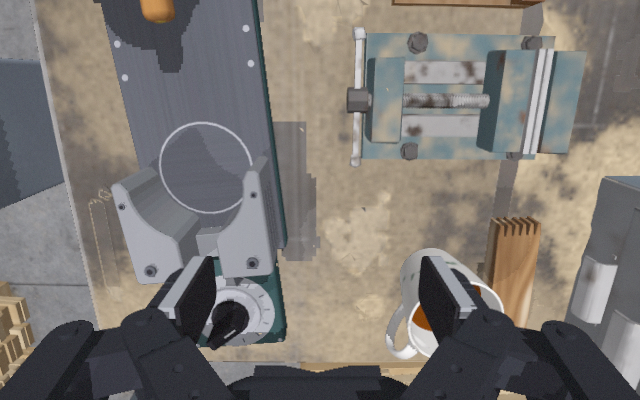

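The pot stands in the left block with its right grip showing at about (160,10) in the wrist image. The empty keep-warm pocket is at (206,167) and the dial at (228,325), with its bar running diagonally. Next I'll take a higher look with the wrist camera.

```bash
python3 - <<'E'
from h import *
f=imaging.grab_frame('wrist'); T=np.linalg.inv(np.array(f['camera_from_world'])); print(np.round(T,3),f['fx'],f['distortion'],f['cx'],f['cy'])
print(status.observe()['clock'])
E
python3 -m handwheel '[{"offset":[30,-40,-40],"rot":[0,0,0],"claw":1},{"offset":[30,-40,-40],"rot":[0,0,0],"claw":1},{"offset":[30,-40,-40],"rot":[0,0,0],"claw":1},{"offset":[0,0,0],"rot":[0,0,0],"claw":1},{"offset":[0,0,0],"rot":[0,0,0],"claw":1}]'
python3 - <<'E'
from h import *
s=status.observe();print(s['position'],s['tool_rot'],s['clock'])
f=grab('wrist','w1.png')
for t,z in [('warm_seat',.03),('melt_seat',.03),('warmer',0),('pot_center',.071),('grip_left',.072),('grip_right',.072),('dial_grip',.074)]:
        for m in imaging.mark_of(t,'wrist')[:1]:
            print(t,round(m['conf'],2),np.round(m['uv']),np.round(atz(f,m['uv'],z),4),np.round(atdepth(f,m['uv']),3))
np.save('w1.npy',f,allow_pickle=True)
E
```

```text
[[ 1.    -0.     0.     0.626]
 [-0.    -0.953 -0.303  0.077]
 [ 0.001  0.303 -0.953  0.374]
 [ 0.     0.     0.     1.   ]] 353.72021849996173 [-0.04297488  0.          0.          0.          0.        ] 316.88945035899377 191.80562228176998
1.4
clock: 1.9
position: [0.5313, 0.0706, 0.3109]
tool_rot: [3.14, -0.0, 1.572]
force: [0.2, -1.0, -0.9]
grip_width: 0.0854
[0.53132583 0.07060167 0.31088158] [ 3.13970977e+00 -2.52496092e-04  1.57181463e+00] 1.9
warm_seat 0.66 [302. 206.] [ 0.5139 -0.011   0.03  ] [ 0.514 -0.011  0.029]
warmer 0.64 [297. 114.] [0.5074 0.1051 0.    ] [0.509 0.108 0.029]
grip_right 0.87 [290.  87.] [0.5037 0.141  0.072 ] [0.504 0.141 0.082]
dial_grip 0.54 [294. 116.] [0.5081 0.1107 0.074 ] [0.505 0.106 0.029]
```

View pics/w1.png

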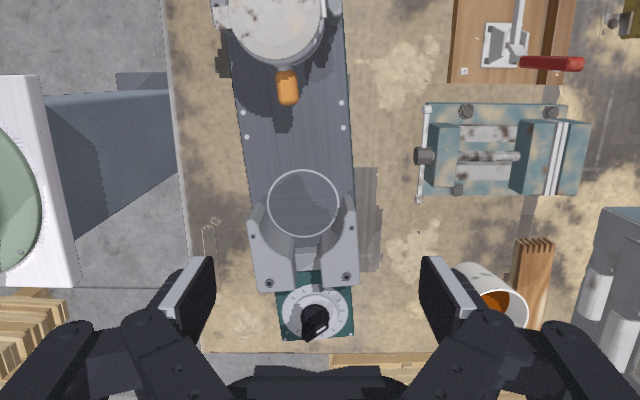

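```bash
cat >> h.py <<'E'
def cloud(f):
    d=f['range_z']; v,u=np.mgrid[0:400,0:640]
    p=cv2.undistortPoints(np.stack([u,v],-1).reshape(-1,1,2).astype(float),K(f),np.array(f['distortion'],float))[:,0]
    c=np.c_[p,np.ones(len(p))]*d.reshape(-1,1)
    T=np.linalg.inv(np.array(f['camera_from_world']))
    W=(c@T[:3,:3].T+T[:3,3]).reshape(400,640,3); W[d<=0]=np.nan
    return W
E
python3 - <<'E'
from h import *
f=np.load('w1.npy',allow_pickle=True).item()
W=cloud(f); Z=W[...,2]
L=[];R=[];
for v in range(70,175,3):
    m=np.where((abs(Z[v]-.03)<.006)&(np.arange(640)>180)&(np.arange(640)<400))[0]
    if len(m)>50: L.append(W[v,m[0],:2]);R.append(W[v,m[-1],:2])
L=np.array(L);R=np.array(R)
for E in (L,R):
    p=np.polyfit(E[:,1],E[:,0],1);r=E[:,0]-np.polyval(p,E[:,1]);k=abs(r)<.002
    p=np.polyfit(E[k,1],E[k,0],1);print(p,k.sum(),r.std(),'yaw',-np.arctan(p[0]))
print('plate z',np.nanmedian(Z[130:160,270:320]))
# block top
m=(abs(Z-.092)<.004); ys,xs=np.where(m&(np.mgrid[0:400,0:640][0]>180)&(np.mgrid[0:400,0:640][1]>230)&(np.mgrid[0:400,0:640][1]<370)); print('block',len(xs),W[ys,xs].min(0),W[ys,xs].max(0),np.median(Z[ys,xs]))
rect=cv2.minAreaRect((W[ys,xs][:,:2]*1000).astype(np.float32));print(rect)
# grip
m=(abs(Z-.083)<.006)&(np.mgrid[0:400,0:640][0]<115)&(np.mgrid[0:400,0:640][0]>68)&(abs(np.mgrid[0:400,0:640][1]-288)<25)
g=W[m];print('grip',len(g),g.min(0),g.max(0),np.median(g[:,2]));print(cv2.minAreaRect((g[:,:2]*1000).astype(np.float32)))
m=(abs(Z-.112)<.006)&(np.mgrid[0:400,0:640][0]<100)&(abs(np.mgrid[0:400,0:640][1]-280)<80)
g=W[m];print('lid',len(g),np.median(g[:,2]));print(cv2.minEnclosingCircle((g[:,:2]*1000).astype(np.float32)))
a=cv2.imread('pics/w1.png');cv2.imwrite('pics/w1z.png',cv2.resize(a[270:350,250:380],(780,480),interpolation=cv2.INTER_CUBIC))
E
```

```text
[-0.10094184  0.44712831] 35 0.0007315497769211809 yaw 0.10060108423474218
[-0.09421599  0.58178563] 35 0.0005552622602102817 yaw 0.09393869105316344
plate z 0.029673932347328624
block 4003 [ 0.45118198 -0.10248738  0.0880704 ] [0.58470956 0.00646545 0.09599063] 0.09167637302188375
((518.4391479492188, -48.41547393798828), (127.23519897460938, 99.24488067626953), 5.424884796142578)
grip 659 [0.48981275 0.12213446 0.07704196] [0.51192132 0.15914612 0.08472071] 0.08204497401429567
((500.88787841796875, 141.06878662109375), (20.967693328857422, 37.24175262451172), 5.730777740478516)
lid 4982 0.11096813228659111
((488.317626953125, 209.7088623046875), 53.27867889404297)
```

View pics/w1z.png

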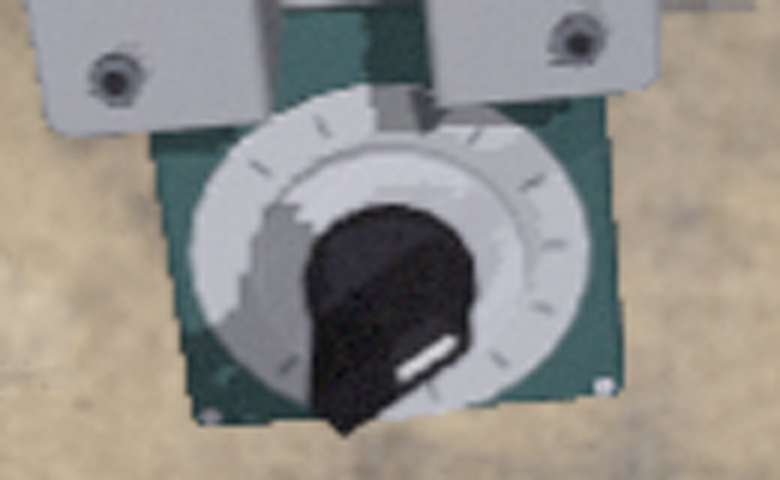

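Measured: warmer yaw is 5.55° and its origin is (0.504, 0.102). The right grip is at (0.5003, 0.141), which matches the given geometry. The dial pointer in the crop points down and to the right, with the arrow-head mark at (430,110). I'll go to the right grip.

```bash
python3 -m handwheel '[{"offset":[35,-15,40],"rot":[0,0,0],"claw":1},{"offset":[35.4,-16,40],"rot":[0,0,-5.5],"claw":1},{"offset":[0,0,45],"rot":[0,0,0],"claw":1},{"offset":[0,0,45],"rot":[0,0,0],"claw":1},{"offset":[0,0,35],"rot":[0,0,0],"claw":1},{"offset":[0,0,0],"rot":[0,0,0],"claw":1},{"offset":[0,0,0],"rot":[0,0,0],"claw":1}]' 30
python3 - <<'E'
from h import *
s=status.observe();print(s['position'],s['tool_rot'],s['clock'],s['force'])
f=grab('wrist','w2.png');grab('side','s2.png')
a=cv2.imread('pics/s2.png'); cv2.imwrite('pics/s2z.png',cv2.resize(a[120:320,200:460],(780,600),interpolation=cv2.INTER_CUBIC))
E
```

```text
clock: 3.0
position: [0.5036, 0.1337, 0.1135]
tool_rot: [-3.141, 0.0, 1.666]
force: [0.6, -0.2, 0.7]
grip_width: 0.0858
[0.50359924 0.13365699 0.11347281] [-3.14096954e+00  1.24174436e-04  1.66649642e+00] 3.0 [ 0.56936191 -0.22011419  0.73703797]
```

View pics/w2.png

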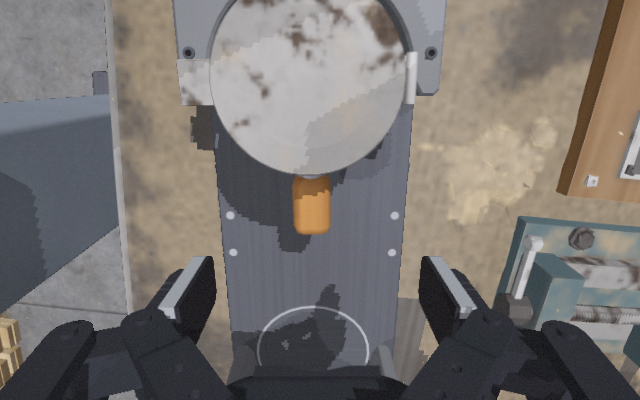

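View pics/s2z.png

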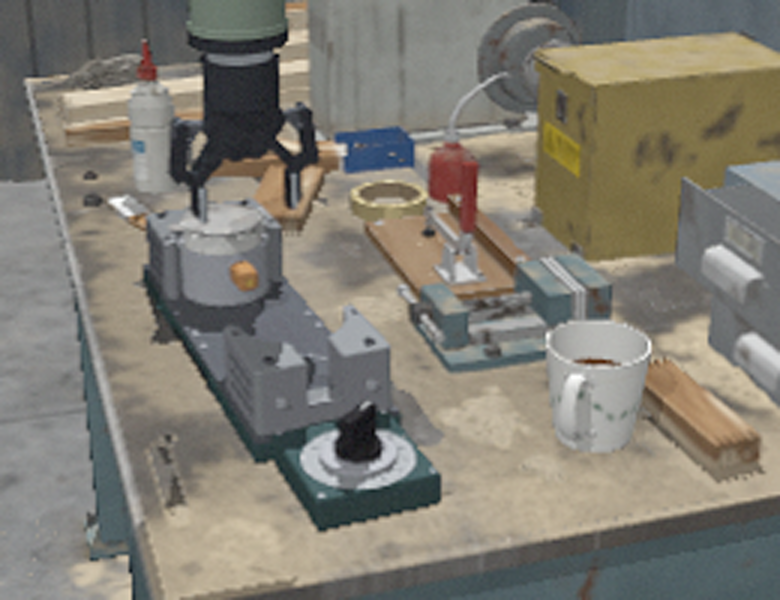

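The wrist view shows the grip at (312,207), between the jaws and aligned with them. The descent stopped short because rows are speed-limited. I'll measure again from here.

```bash
python3 - <<'E'
from h import *
f=grab('wrist')
W=cloud(f); Z=W[...,2]; v,u=np.mgrid[0:400,0:640]
m=(abs(Z-.083)<.006)&(v<245)&(v>180)&(abs(u-312)<30)
g=W[m];print(len(g),np.median(g[:,2]));print(cv2.minAreaRect((g[:,:2]*1000).astype(np.float32)))
L=[];R=[]
for r in range(140,300,3):
    q=np.where((abs(Z[r]-.03)<.005)&(u[r]>190)&(u[r]<430))[0]
    if len(q)>40: L.append(W[r,q[0],:2]);R.append(W[r,q[-1],:2])
for E in (np.array(L),np.array(R)):
    p=np.polyfit(E[:,1],E[:,0],1);r=E[:,0]-np.polyval(p,E[:,1]);k=abs(r)<.002
    p=np.polyfit(E[k,1],E[k,0],1);print(p,k.sum(),r.std())
# lid rim
m=(Z>.100)&(Z<.12)&(v<185);g=W[m]
print('lid',g[:,1].min(),g[:,0].min(),g[:,0].max(), g[np.argmin(g[:,1])])
E
```

```text
1865 0.08209159173627514
((500.33782958984375, 140.60328674316406), (21.464357376098633, 32.40644073486328), 6.020176887512207)
[-0.09329396  0.44610346] 54 0.0003712142150589363
[-0.09771601  0.58163489] 54 0.0003250921359337148
lid 0.16700780428488043 0.4351257557950228 0.5416086062618397 [0.49200216 0.1670078  0.10803957]
```

```bash
python3 -m handwheel '[{"offset":[7.6,-2.6,0],"rot":[0,0,0],"claw":1},{"offset":[0,0,15],"rot":[0,0,0],"claw":1},{"offset":[0,0,15],"rot":[0,0,0],"claw":1},{"offset":[0,0,11.5],"rot":[0,0,0],"claw":1},{"offset":[0,0,0],"rot":[0,0,0],"claw":1},{"offset":[0,0,0],"rot":[0,0,0],"claw":1}]' 30
python3 - <<'E'
from h import *
s=status.observe();print(s['position'],s['tool_rot'],s['clock'],s['force'])
f=grab('wrist','w3.png')
E
```

```text
clock: 3.75
position: [0.5002, 0.1413, 0.0719]
tool_rot: [3.141, -0.0, 1.667]
force: [0.4, 0.1, -0.1]
grip_width: 0.0856
[0.50017224 0.14126256 0.07187449] [ 3.14136365e+00 -8.71211731e-05  1.66692591e+00] 3.75 [ 0.3724176   0.08424409 -0.08085669]
```

View pics/w3.png

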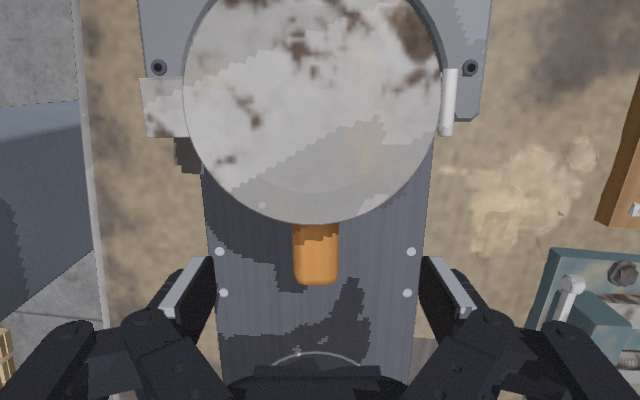

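The grip, at (316,255), sits centred between the pads. I'll close.

```bash
python3 -m handwheel '[{"offset":[0,0,0],"rot":[0,0,0],"claw":-1},{"offset":[0,0,0],"rot":[0,0,0],"claw":-1},{"offset":[0,0,0],"rot":[0,0,0],"claw":-1},{"offset":[0,0,0],"rot":[0,0,0],"claw":-1},{"offset":[0,0,0],"rot":[0,0,0],"claw":-1},{"offset":[0,0,0],"rot":[0,0,0],"claw":-1},{"offset":[0,0,0],"rot":[0,0,0],"claw":-1},{"offset":[0,0,0],"rot":[0,0,0],"claw":-1}]' 30
python3 - <<'E'
from h import *
f=grab('wrist','w4.png')
E
```

```text
clock: 4.6
position: [0.5, 0.141, 0.0714]
tool_rot: [-3.142, 0.0, 1.667]
force: [-0.2, -0.1, -0.8]
grip_width: 0.0002
```

View pics/w4.png

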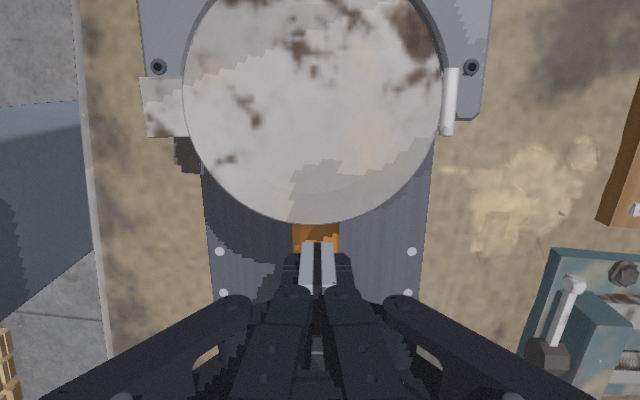

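```bash
python3 - <<'E'
from h import *
s=status.observe();f=grab('wrist')
p=s['position'];print(p, proj(f,[p,p+[0,0,-.019],p+[0,0,.02]]))
W=cloud(f)
for uv in [(318,246),(307,246),(310,260),(330,260),(318,280),(330,285),(318,235),(300,232)]: print(uv,np.round(W[uv[1],uv[0]],4))
E
```

```text
[0.50000881 0.14101164 0.07138549] [[314.33875759 244.73805031]
 [314.55976724 229.14341563]
 [314.05116487 265.06308922]]
(318, 246) [0.5007 0.152  0.0947]
(307, 246) [0.4961 0.1516 0.0949]
(310, 260) [0.4976 0.1516 0.1066]
(330, 260) [0.5052 0.1524 0.1067]
(318, 280) [0.5006 0.1517 0.1207]
(330, 285) [0.5046 0.1524 0.1244]
(318, 235) [0.5008 0.1512 0.082 ]
(300, 232) [0.4925 0.1519 0.082 ]
```

```bash
python3 - <<'E'
from h import *
for n in('side','scene'):
    grab(n,n+'5.png');a=cv2.imread(f'pics/{n}5.png')
    c=a[170:250,220:320] if n=='side' else a[180:260,290:390]
    cv2.imwrite(f'pics/{n}5z.png',cv2.resize(c,(750,600),interpolation=cv2.INTER_CUBIC))
E
```

```text
(no output)
```

View pics/side5z.png

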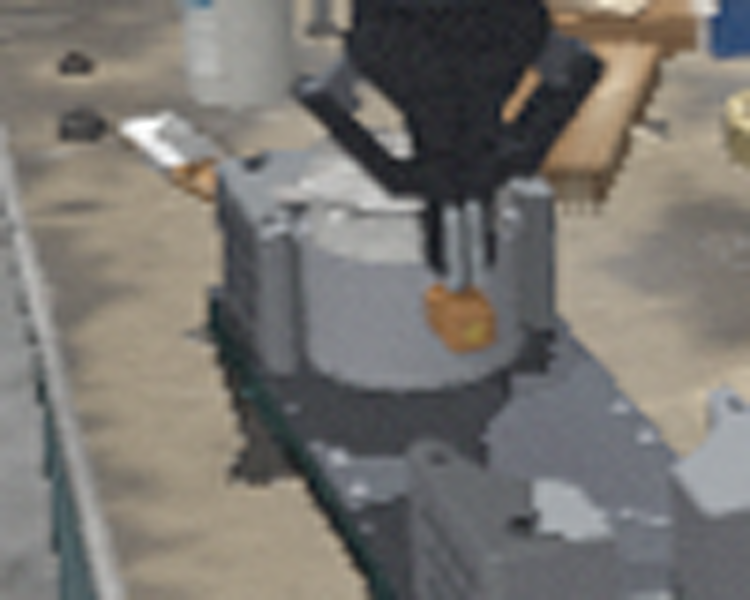

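View pics/scene5z.png

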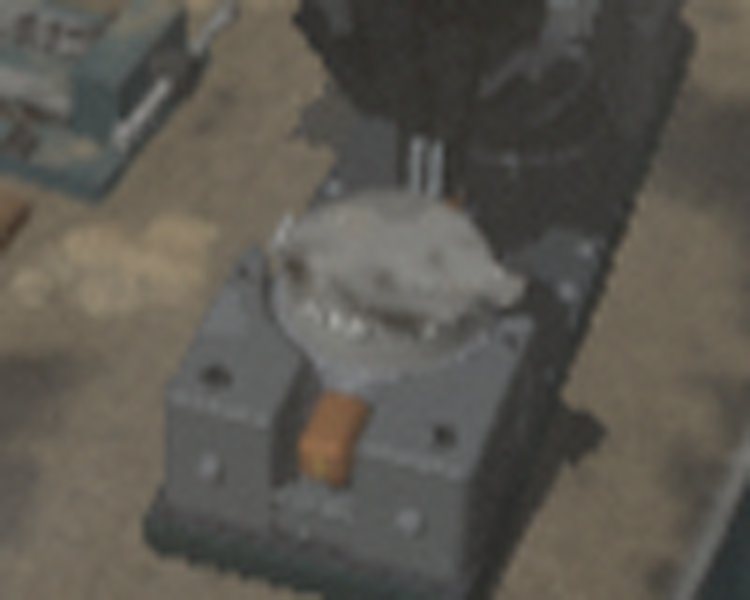

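```bash
python3 - <<'E'
from h import *
for n,uvs in (('side',[(279.5,207),(283.5,207),(281.3,208)]),('scene',[(345.5,204.5),(348,205)])):
    f=grab(n)
    for uv in uvs:
        o,d=ray(f,uv); 
        for y in (.130,.141,.152):print(n,uv,y,np.round(o+d*(y-o[1])/d[1],4), np.round(atdepth(f,uv),3))
    print(proj(f,[[.5,.13,.0714],[.5,.141,.0714],[.5,.141,.0524]]), np.round(o,2))
print(status.observe()['position'],status.observe()['clock'])
E
```

```text
side (279.5, 207) 0.13 [0.4941 0.13   0.0933] [0.494 0.129 0.094]
side (279.5, 207) 0.141 [0.4962 0.141  0.0884] [0.494 0.129 0.094]
side (279.5, 207) 0.152 [0.4983 0.152  0.0836] [0.494 0.129 0.094]
side (283.5, 207) 0.13 [0.5064 0.13   0.0917] [0.515 0.171 0.073]
side (283.5, 207) 0.141 [0.5086 0.141  0.0868] [0.515 0.171 0.073]
side (283.5, 207) 0.152 [0.5108 0.152  0.0819] [0.515 0.171 0.073]
side (281.3, 208) 0.13 [0.4995 0.13   0.0893] [0.498 0.124 0.092]
side (281.3, 208) 0.141 [0.5016 0.141  0.0844] [0.498 0.124 0.092]
side (281.3, 208) 0.152 [0.5038 0.152  0.0795] [0.498 0.124 0.092]
[[281.70834037 213.38320951]
 [280.95668271 211.96213762]
 [281.22047182 217.60310919]] [ 0.26 -1.13  0.65]
scene (345.5, 204.5) 0.13 [0.5081 0.13   0.0797] [0.5   0.152 0.099]
scene (345.5, 204.5) 0.141 [0.5042 0.141  0.0893] [0.5   0.152 0.099]
scene (345.5, 204.5) 0.152 [0.5003 0.152  0.099 ] [0.5   0.152 0.099]
scene (348, 205) 0.13 [0.4993 0.13   0.0808] [0.493 0.15  0.098]
scene (348, 205) 0.141 [0.4955 0.141  0.0904] [0.493 0.15  0.098]
scene (348, 205) 0.152 [0.4917 0.152  0.1   ] [0.493 0.15  0.098]
[[347.63291683 207.13331599]
 [346.36780539 209.08108377]
 [346.02470659 213.46391632]] [0.19 1.02 0.86]
[0.5000421  0.14100966 0.07142321] 4.9
```

The jaws shut above the bar. Both fixed cameras put the shut fingertips at z of about 0.088, so they sit roughly 36 mm higher than the stated tool frame implies. x and y agree. I'll open and go lower, checking visually.

```bash
python3 -m handwheel '[{"offset":[0,0,0],"rot":[0,0,0],"claw":1},{"offset":[0,0,0],"rot":[0,0,0],"claw":1},{"offset":[0,0,0],"rot":[0,0,0],"claw":1},{"offset":[0,0,0],"rot":[0,0,0],"claw":1},{"offset":[0,0,0],"rot":[0,0,0],"claw":1},{"offset":[0,0,0],"rot":[0,0,0],"claw":1},{"offset":[0,0,12],"rot":[0,0,0],"claw":1},{"offset":[0,0,12],"rot":[0,0,0],"claw":1},{"offset":[0,0,0],"rot":[0,0,0],"claw":1},{"offset":[0,0,0],"rot":[0,0,0],"claw":1}]' 30
python3 - <<'E'
from h import *
for n in('side','wrist'):
    f=grab(n,n+'6.png');a=cv2.imread(f'pics/{n}6.png')
    if n=='side': cv2.imwrite(f'pics/{n}6z.png',cv2.resize(a[150:250,210:335],(750,600),interpolation=cv2.INTER_CUBIC))
E
```

```text
clock: 5.9
position: [0.4997, 0.1409, 0.0468]
tool_rot: [-3.14, 0.0, 1.667]
force: [0.1, -0.5, -0.5]
grip_width: 0.0858
```

View pics/side6z.png

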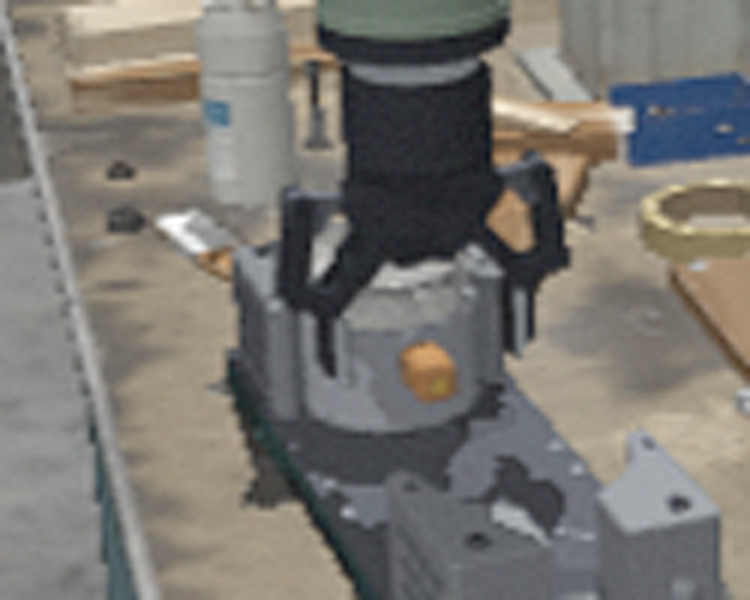

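View pics/wrist6.png

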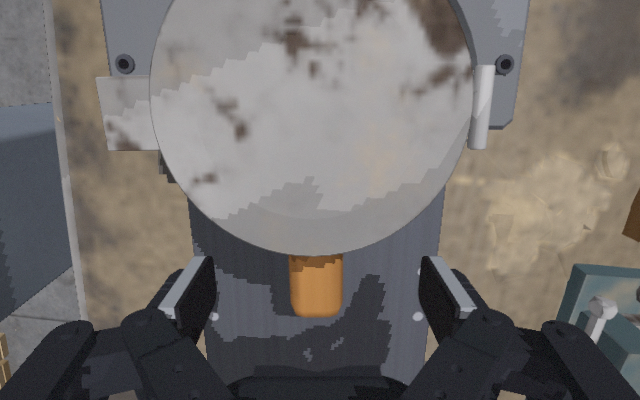

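```bash
python3 -m handwheel '[{"offset":[0,0,6],"rot":[0,0,0],"claw":1},{"offset":[0,0,5],"rot":[0,0,0],"claw":1},{"offset":[0,0,0],"rot":[0,0,0],"claw":-1},{"offset":[0,0,0],"rot":[0,0,0],"claw":-1},{"offset":[0,0,0],"rot":[0,0,0],"claw":-1},{"offset":[0,0,0],"rot":[0,0,0],"claw":-1},{"offset":[0,0,0],"rot":[0,0,0],"claw":-1},{"offset":[0,0,0],"rot":[0,0,0],"claw":-1},{"offset":[0,0,0],"rot":[0,0,0],"claw":-1}]' 30
python3 - <<'E'
from h import *
for n in('side','wrist'):
    f=grab(n,n+'7.png');a=cv2.imread(f'pics/{n}7.png')
    if n=='side': cv2.imwrite(f'pics/{n}7z.png',cv2.resize(a[150:250,210:335],(750,600),interpolation=cv2.INTER_CUBIC))
E
```

```text
clock: 6.9
position: [0.5, 0.141, 0.0366]
tool_rot: [3.142, -0.0, 1.667]
force: [-2.2, -1.0, 6.0]
grip_width: 0.0215
```

View pics/side7z.png

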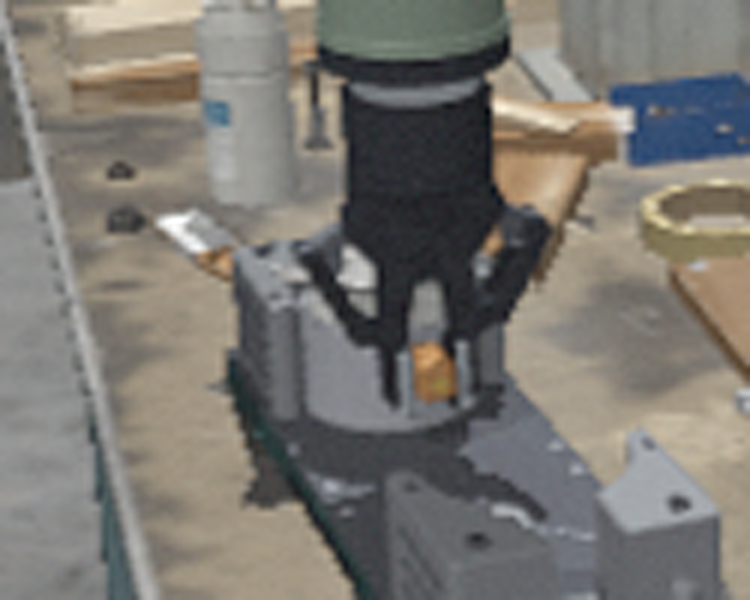

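View pics/wrist7.png

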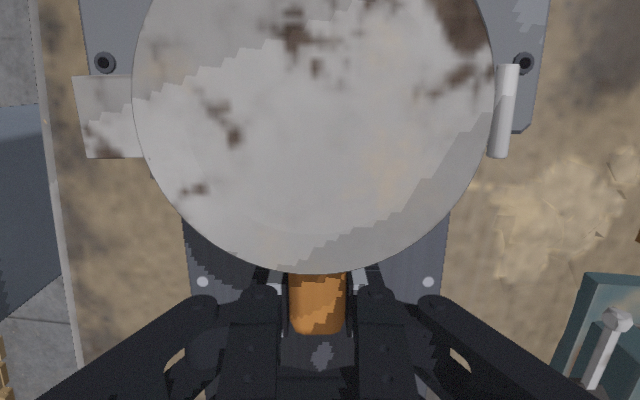

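Gripped, with an opening of 21.5 mm and only 6 N upward. I'll draw the pot out about 110 mm along the warmer's axis, which is tool -x.

```bash
python3 -m handwheel '[{"offset":[-4,0,0],"rot":[0,0,0],"claw":-1},{"offset":[-8,0,0],"rot":[0,0,0],"claw":-1},{"offset":[-8,0,0],"rot":[0,0,0],"claw":-1},{"offset":[0,0,0],"rot":[0,0,0],"claw":-1}]'
python3 - <<'E'
from h import *
s=status.observe();print(s['position'],s['tool_rot'],s['force'],s['moment'])
E
```

```text
clock: 7.4
position: [0.5024, 0.1201, 0.0366]
tool_rot: [3.141, 0.0, 1.666]
force: [1.4, -6.0, 4.9]
grip_width: 0.0218
[0.50235877 0.12006798 0.03660384] [3.14112341e+00 3.54193226e-04 1.66552762e+00] [ 1.37613414 -6.03930348  4.85528879] [-1.156805   -0.21012801 -0.03434018]
```

```bash
python3 -m handwheel '[{"offset":[-6,0,0],"rot":[0,0,0],"claw":-1},{"offset":[-10,0,0],"rot":[0,0,0],"claw":-1},{"offset":[-10,0,0],"rot":[0,0,0],"claw":-1},{"offset":[-10,0,0],"rot":[0,0,0],"claw":-1},{"offset":[-10,0,0],"rot":[0,0,0],"claw":-1},{"offset":[-10,0,0],"rot":[0,0,0],"claw":-1},{"offset":[-10,0,0],"rot":[0,0,0],"claw":-1},{"offset":[-10,0,0],"rot":[0,0,0],"claw":-1},{"offset":[-8,0,0],"rot":[0,0,0],"claw":-1},{"offset":[-4,0,0],"rot":[0,0,0],"claw":-1},{"offset":[0,0,0],"rot":[0,0,0],"claw":-1}]'
python3 - <<'E'
from h import *
s=status.observe();print(s['position'],s['tool_rot'],s['force'],s['moment'])
for n in('side','wrist','scene'):
    f=grab(n,n+'8.png');a=cv2.imread(f'pics/{n}8.png')
    if n=='side': cv2.imwrite(f'pics/{n}8z.png',cv2.resize(a[150:280,210:370],(738,600),interpolation=cv2.INTER_CUBIC))
    if n=='scene': cv2.imwrite(f'pics/{n}8z.png',cv2.resize(a[140:270,290:410],(554,600),interpolation=cv2.INTER_CUBIC))
E
```

```text
clock: 8.5
position: [0.5106, 0.033, 0.0366]
tool_rot: [3.141, 0.0, 1.666]
force: [-0.4, -0.9, 8.7]
grip_width: 0.0218
[0.51063484 0.03301548 0.03659808] [3.14118841e+00 1.09072199e-04 1.66604189e+00] [-0.36848265 -0.94515008  8.6642069 ] [-0.19429289  0.1232879   0.02804786]
```

View pics/side8z.png

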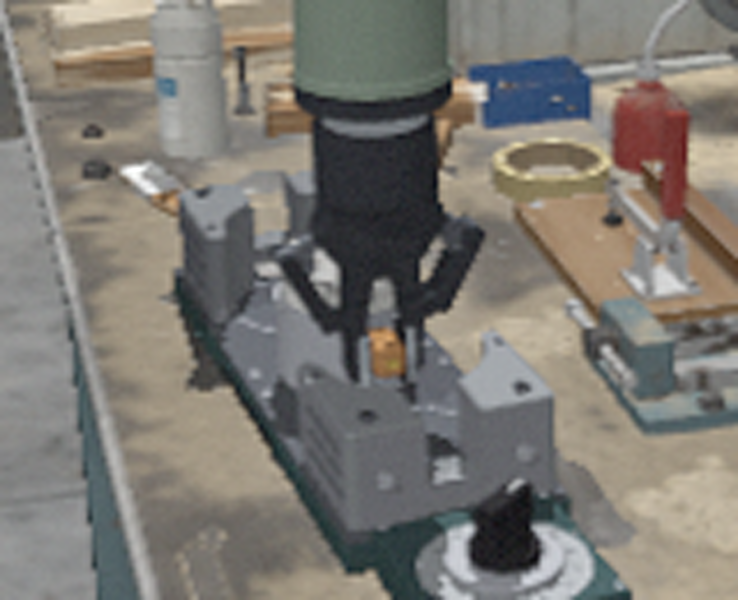

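View pics/scene8z.png

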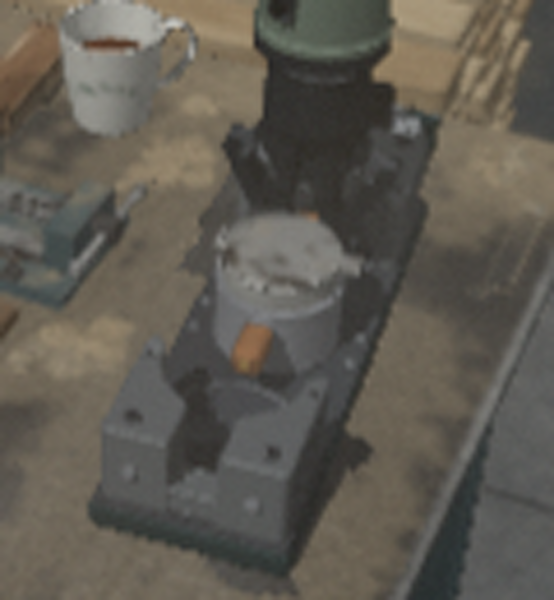

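View pics/wrist8.png

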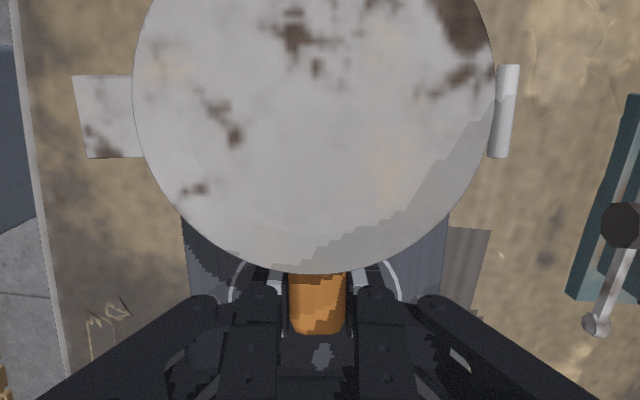

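The pot has come out standing upright at mid-plate, and the left grip shows at (250,347) in the scene crop. I'll release, go up and over to the left grip.

```bash
python3 -m handwheel '[{"offset":[0,0,0],"rot":[0,0,0],"claw":1},{"offset":[0,0,0],"rot":[0,0,0],"claw":1},{"offset":[0,0,0],"rot":[0,0,0],"claw":1},{"offset":[0,0,0],"rot":[0,0,0],"claw":1},{"offset":[0,0,0],"rot":[0,0,0],"claw":1},{"offset":[0,0,-20],"rot":[0,0,0],"claw":1},{"offset":[0,0,-25],"rot":[0,0,0],"claw":1},{"offset":[0,0,-25],"rot":[0,0,0],"claw":1},{"offset":[0,0,-25],"rot":[0,0,0],"claw":1},{"offset":[0,0,-15],"rot":[0,0,0],"claw":1},{"offset":[0,0,0],"rot":[0,0,0],"claw":1}]' 
python3 -m handwheel '[{"offset":[20,0,0],"rot":[0,0,0],"claw":1},{"offset":[20,0,0],"rot":[0,0,0],"claw":1},{"offset":[20,0,0],"rot":[0,0,0],"claw":1},{"offset":[20,0,0],"rot":[0,0,0],"claw":1},{"offset":[10,0,0],"rot":[0,0,0],"claw":1},{"offset":[0,0,0],"rot":[0,0,0],"claw":1},{"offset":[0,0,0],"rot":[0,0,0],"claw":1}]' 
python3 - <<'E'
from h import *
s=status.observe();print(s['position'],s['tool_rot'],s['force'],s['moment'])
f=grab('wrist','w9.png');np.save('w9.npy',f,allow_pickle=True)
f=grab('scene','s9.png');m=imaging.mark_of('grip_left','scene');print([(q['conf'],q['uv'],atz(f,q['uv'],.072)) for q in m[:2]])
E
```

```text
clock: 9.75
position: [0.5114, 0.0336, 0.1483]
tool_rot: [3.138, -0.0, 1.667]
force: [0.5, 0.4, -1.2]
grip_width: 0.0853
clock: 10.45
position: [0.5017, 0.1222, 0.1461]
tool_rot: [-3.141, 0.001, 1.666]
force: [0.0, -0.1, 0.3]
grip_width: 0.0854
[0.50172267 0.12224522 0.14609286] [-3.14108869e+00  5.23111713e-04  1.66637652e+00] [ 0.03840034 -0.06957668  0.32712876] [-0.00109918 -0.04293449  0.00832252]
[]
```

View pics/w9.png

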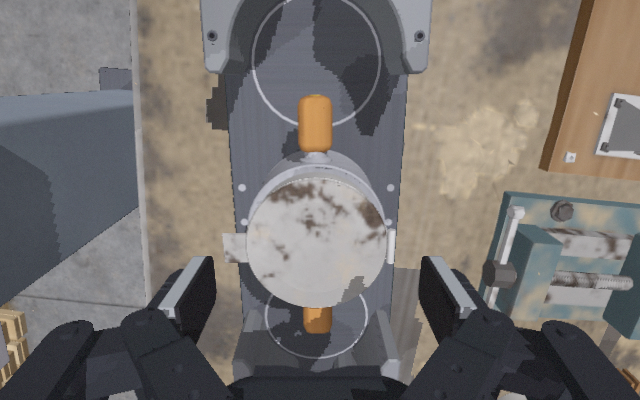

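```bash
python3 - <<'E'
from h import *
f=np.load('w9.npy',allow_pickle=True).item()
W=cloud(f); Z=W[...,2]; v,u=np.mgrid[0:400,0:640]
m=(abs(Z-.082)<.005)&(v<155)&(v>90)&(abs(u-315)<25)
g=W[m];r=cv2.minAreaRect((g[:,:2]*1000).astype(np.float32));print(len(g),np.median(g[:,2]),r, np.sort(cv2.boxPoints(r),0))
c=np.polyfit(*np.array([(y,np.median(g[abs(g[:,1]-y)<.002,0])) for y in np.arange(g[:,1].min()+.006,g[:,1].max()-.006,.002)]).T,1);print('axis',c)
# lid plane
m=(Z>.104)&(Z<.12)&(v>180)&(v<310)&(u>245)&(u<388);g=W[m];A=np.c_[g[:,:2],np.ones(len(g))];print('tilt',np.linalg.lstsq(A,g[:,2],rcond=None)[0],np.median(g[:,2]))
# sleeve rim? lid circle
print(cv2.minEnclosingCircle((g[:,:2]*1000).astype(np.float32)))
# left block edges at z .092
m=(abs(Z-.092)<.003)&(v<75);g=W[m];print('block',g[:,0].min(),g[:,0].max(),g[:,1].min(),proj(f,[status.observe()['position']]))
L=[];R=[]
for r in list(range(90,180,3)):
    q=np.where((abs(Z[r]-.03)<.005)&(u[r]>200)&(u[r]<430))[0]
    L.append(W[r,q[0],:2]);R.append(W[r,q[-1],:2])
for E in (np.array(L),np.array(R)):
    p=np.polyfit(E[:,1],E[:,0],1);print(p)
E
```

```text
1858 0.08201869961016468 ((496.41314697265625, 171.3802947998047), (21.528493881225586, 36.64980697631836), 6.05202579498291) [[483.7769  152.02264]
 [487.6409  154.29242]
 [505.1854  188.46817]
 [509.0494  190.73795]]
axis [-0.09110054  0.51216464]
tilt [ 0.00095838 -0.00538265  0.110987  ] 0.11098963968020342
((504.4239807128906, 101.51835632324219), 44.654510498046875)
block 0.42686807865504955 0.5576510525936964 0.19796769754802024 [[314.67495027 245.43740084]]
[-0.10227886  0.44737807]
[-0.0888445  0.5802218]
```

```bash
python3 -m handwheel '[{"offset":[20,0,0],"rot":[0,0,0],"claw":1},{"offset":[20,0,0],"rot":[0,0,0],"claw":1},{"offset":[9.7,0,0],"rot":[0,0,0],"claw":1},{"offset":[0,0,20],"rot":[0,0,0],"claw":1},{"offset":[0,0,20],"rot":[0,0,0],"claw":1},{"offset":[0,0,20],"rot":[0,0,0],"claw":1},{"offset":[0,0,18],"rot":[0,0,0],"claw":1},{"offset":[0,0,0],"rot":[0,0,0],"claw":1},{"offset":[0,0,0],"rot":[0,0,0],"claw":1}]' 
python3 - <<'E'
from h import *
s=status.observe();print(s['position'],s['tool_rot'],s['force'],s['moment'])
f=grab('wrist','w10.png');grab('side','s10.png');a=cv2.imread('pics/s10.png');cv2.imwrite('pics/s10z.png',cv2.resize(a[150:280,210:370],(738,600),interpolation=cv2.INTER_CUBIC))
E
```

```text
clock: 11.5
position: [0.4971, 0.1721, 0.0687]
tool_rot: [-3.141, 0.0, 1.666]
force: [0.5, 0.7, 0.7]
grip_width: 0.0854
[0.49713595 0.17209218 0.06870875] [-3.14125269e+00  2.97335585e-04  1.66625883e+00] [0.49190852 0.65592312 0.73091113] [ 0.00280431 -0.02952007  0.03422648]
```

View pics/w10.png

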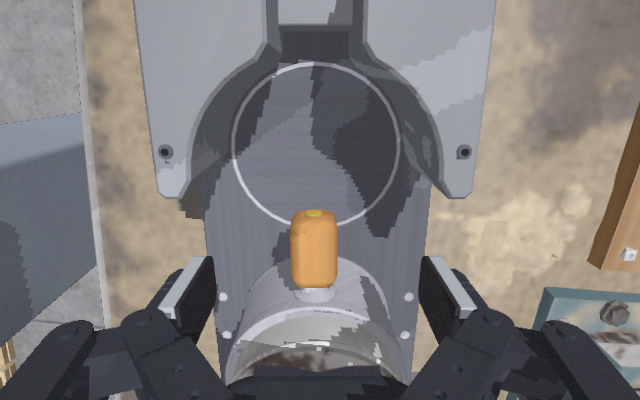

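View pics/s10z.png

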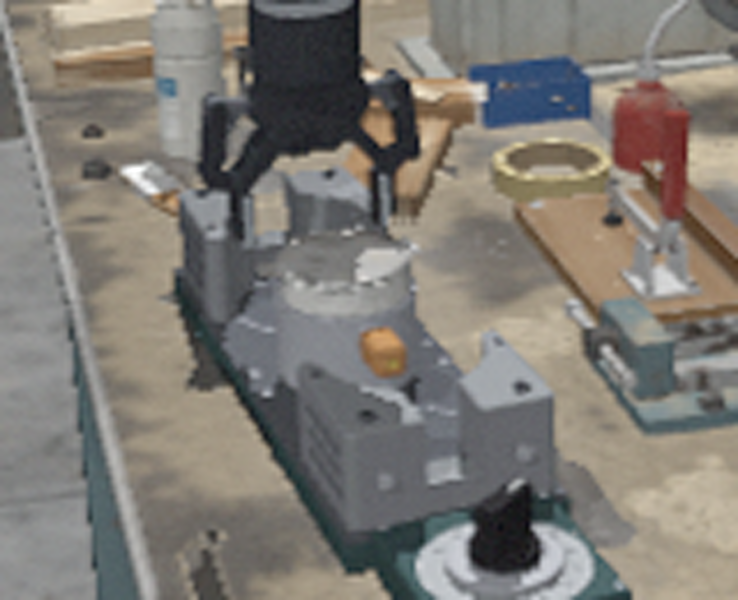

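The grip is centred between the pads and the fingers are clear of the block's arms. I'll descend and grip.

```bash
python3 -m handwheel '[{"offset":[0,0,12],"rot":[0,0,0],"claw":1},{"offset":[0,0,12],"rot":[0,0,0],"claw":1},{"offset":[0,0,8],"rot":[0,0,0],"claw":1},{"offset":[0,0,0],"rot":[0,0,0],"claw":1},{"offset":[0,0,0],"rot":[0,0,0],"claw":-1},{"offset":[0,0,0],"rot":[0,0,0],"claw":-1},{"offset":[0,0,0],"rot":[0,0,0],"claw":-1},{"offset":[0,0,0],"rot":[0,0,0],"claw":-1},{"offset":[0,0,0],"rot":[0,0,0],"claw":-1},{"offset":[0,0,0],"rot":[0,0,0],"claw":-1},{"offset":[0,0,0],"rot":[0,0,0],"claw":-1}]' 30
python3 -m handwheel '[{"offset":[-4,0,0],"rot":[0,0,0],"claw":-1},{"offset":[-8,0,0],"rot":[0,0,0],"claw":-1},{"offset":[-8,0,0],"rot":[0,0,0],"claw":-1},{"offset":[-8,0,0],"rot":[0,0,0],"claw":-1},{"offset":[-2,0,0],"rot":[0,0,0],"claw":-1},{"offset":[0,0,0],"rot":[0,0,0],"claw":-1},{"offset":[0,0,0],"rot":[0,0,0],"claw":-1}]'
python3 - <<'E'
from h import *
s=status.observe();print(s['position'],s['tool_rot'],s['force'],s['moment'])
f=grab('side','s11.png');a=cv2.imread('pics/s11.png');cv2.imwrite('pics/s11z.png',cv2.resize(a[150:280,210:370],(738,600),interpolation=cv2.INTER_CUBIC))
E
```

```text
clock: 12.7
position: [0.4971, 0.1726, 0.0367]
tool_rot: [3.141, -0.0, 1.667]
force: [-1.7, -0.3, 5.4]
grip_width: 0.0212
clock: 13.4
position: [0.5003, 0.1425, 0.0367]
tool_rot: [3.141, 0.0, 1.666]
force: [0.9, -0.4, 6.1]
grip_width: 0.022
[0.50028071 0.142515   0.03668786] [3.14093499e+00 2.38392509e-04 1.66642431e+00] [ 0.93646014 -0.40201245  6.08196967] [-0.22185557 -0.15463298  0.04464938]
```

View pics/s11z.png

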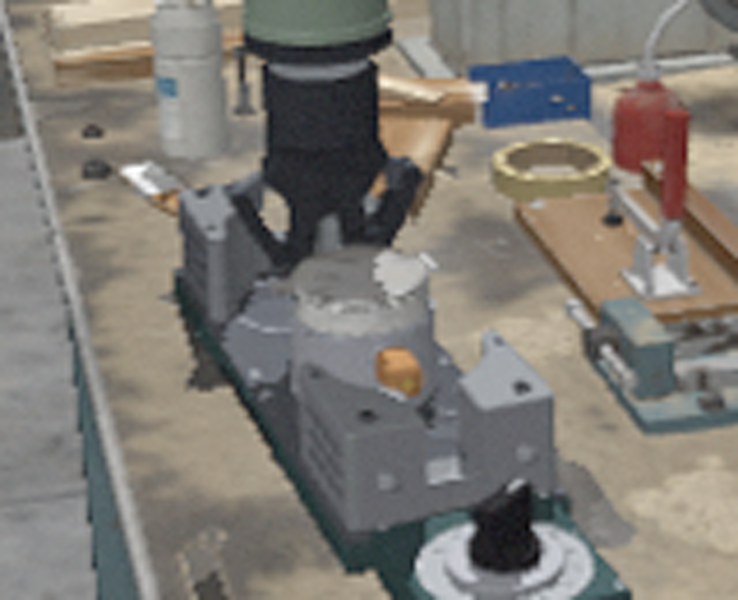

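The grip holds and the pot moves straight, with its right grip heading for the slot.

```bash
python3 -m handwheel '[{"offset":[-5,0,0],"rot":[0,0,0],"claw":-1},{"offset":[-8,0,0],"rot":[0,0,0],"claw":-1},{"offset":[-8,0,0],"rot":[0,0,0],"claw":-1},{"offset":[-8,0,0],"rot":[0,0,0],"claw":-1},{"offset":[-6,0,0],"rot":[0,0,0],"claw":-1},{"offset":[0,0,0],"rot":[0,0,0],"claw":-1}]'
python3 -m handwheel '[{"offset":[-5,0,0],"rot":[0,0,0],"claw":-1},{"offset":[-6,0,0],"rot":[0,0,0],"claw":-1},{"offset":[-6,0,0],"rot":[0,0,0],"claw":-1},{"offset":[-6,0,0],"rot":[0,0,0],"claw":-1},{"offset":[-6,0,0],"rot":[0,0,0],"claw":-1},{"offset":[-5,0,0],"rot":[0,0,0],"claw":-1},{"offset":[0,0,0],"rot":[0,0,0],"claw":-1}]'
python3 - <<'E'
from h import *
s=status.observe();print(s['position'],s['tool_rot'],s['force'],s['moment'])
f=grab('side','s12.png');a=cv2.imread('pics/s12.png');cv2.imwrite('pics/s12z.png',cv2.resize(a[150:280,210:370],(738,600),interpolation=cv2.INTER_CUBIC))
grab('wrist','w12.png')
E
```

```text
clock: 14.05
position: [0.5037, 0.1076, 0.0367]
tool_rot: [3.141, -0.0, 1.666]
force: [0.4, -0.9, 5.6]
grip_width: 0.0216
clock: 14.75
position: [0.5069, 0.0741, 0.0367]
tool_rot: [3.141, -0.0, 1.667]
force: [0.8, 0.8, 6.7]
grip_width: 0.0212
[0.50690183 0.07412086 0.03671574] [ 3.14076380e+00 -2.59463584e-04  1.66677728e+00] [0.83794266 0.75066722 6.70929072] [ 0.17463079 -0.08119357  0.04725195]
```

View pics/s12z.png

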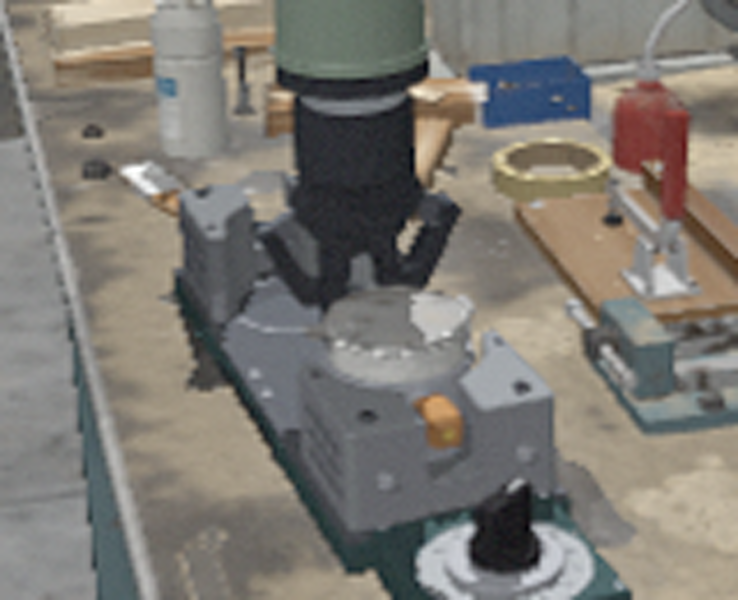

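The right grip has entered the slot cleanly. There are about 15 mm to go, so I'll use slow steps and watch the force.

```bash
python3 -m handwheel '[{"offset":[-3,0,0],"rot":[0,0,0],"claw":-1},{"offset":[-3,0,0],"rot":[0,0,0],"claw":-1},{"offset":[-3,0,0],"rot":[0,0,0],"claw":-1},{"offset":[0,0,0],"rot":[0,0,0],"claw":-1}]'
python3 -m handwheel '[{"offset":[-2,0,0],"rot":[0,0,0],"claw":-1},{"offset":[-1,0,0],"rot":[0,0,0],"claw":-1},{"offset":[0,0,0],"rot":[0,0,0],"claw":-1}]'
python3 -m handwheel '[{"offset":[-1,0,0],"rot":[0,0,0],"claw":-1},{"offset":[-1,0,0],"rot":[0,0,0],"claw":-1},{"offset":[0,0,0],"rot":[0,0,0],"claw":-1}]'
```

```text
clock: 15.25
position: [0.5077, 0.0657, 0.0367]
tool_rot: [3.141, -0.001, 1.667]
force: [0.6, 4.4, 7.0]
grip_width: 0.0214
clock: 15.55
position: [0.508, 0.0631, 0.0367]
tool_rot: [3.141, -0.001, 1.668]
force: [-0.8, 6.1, 6.7]
grip_width: 0.0214
clock: 15.85
position: [0.5082, 0.0612, 0.0367]
tool_rot: [3.141, -0.001, 1.668]
force: [-0.4, 7.1, 6.8]
grip_width: 0.0215
```

```bash
python3 -m handwheel '[{"offset":[-1,0,0],"rot":[0,0,0],"claw":-1},{"offset":[-1,0,0],"rot":[0,0,0],"claw":-1},{"offset":[0,0,0],"rot":[0,0,0],"claw":-1}]'
python3 - <<'E'
from h import *
s=status.observe();print(s['position'],s['tool_rot'],s['force'],s['moment'])
f=grab('side','s13.png');a=cv2.imread('pics/s13.png');cv2.imwrite('pics/s13z.png',cv2.resize(a[150:280,210:370],(738,600),interpolation=cv2.INTER_CUBIC))
E
```

```text
clock: 16.15
position: [0.5083, 0.0598, 0.0367]
tool_rot: [3.141, -0.002, 1.668]
force: [-1.7, 10.6, 6.9]
grip_width: 0.0215
[0.50830135 0.05980444 0.03671888] [ 3.14064147e+00 -1.52311542e-03  1.66819041e+00] [-1.7257072  10.60300633  6.86309079] [ 1.93678218  0.34519535 -0.00326084]
```

```bash
python3 -m handwheel '[{"offset":[-1,0,0],"rot":[0,0,0],"claw":-1},{"offset":[-1,0,0],"rot":[0,0,0],"claw":-1},{"offset":[0,0,0],"rot":[0,0,0],"claw":-1}]'

```

```text
clock: 16.5
position: [0.5082, 0.0598, 0.0367]
tool_rot: [3.141, -0.003, 1.67]
force: [-4.7, 21.5, 7.4]
grip_width: 0.0211
```

View pics/s13z.png

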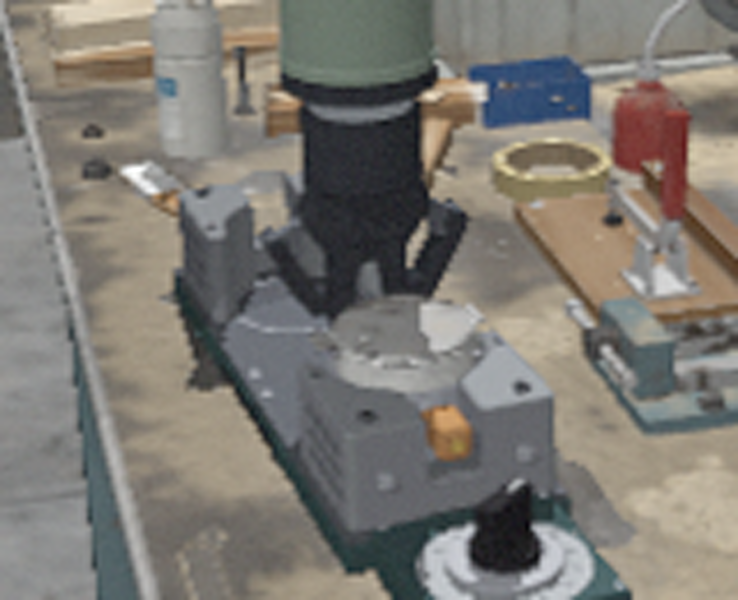

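It stops dead at TCP y 0.0598 with 21 N, which puts the pot at warmer y of about -112 to -113, the stop. I'll relax, release, lift and check from above.

```bash
python3 -m handwheel '[{"offset":[1.5,0,0],"rot":[0,0,0],"claw":-1},{"offset":[0,0,0],"rot":[0,0,0],"claw":1},{"offset":[0,0,0],"rot":[0,0,0],"claw":1},{"offset":[0,0,0],"rot":[0,0,0],"claw":1},{"offset":[0,0,0],"rot":[0,0,0],"claw":1},{"offset":[0,0,0],"rot":[0,0,0],"claw":1},{"offset":[0,0,-20],"rot":[0,0,0],"claw":1},{"offset":[0,0,-25],"rot":[0,0,0],"claw":1},{"offset":[0,0,-25],"rot":[0,0,0],"claw":1},{"offset":[0,0,-25],"rot":[0,0,0],"claw":1},{"offset":[0,0,-25],"rot":[0,0,0],"claw":1},{"offset":[0,0,-25],"rot":[0,0,0],"claw":1}]' 
python3 -m handwheel '[{"offset":[-25,0,-10],"rot":[0,0,0],"claw":1},{"offset":[-25,0,-10],"rot":[0,0,0],"claw":1},{"offset":[-25,0,0],"rot":[0,0,0],"claw":1},{"offset":[-25,0,0],"rot":[0,0,0],"claw":1},{"offset":[-25,0,0],"rot":[0,0,0],"claw":1},{"offset":[0,0,0],"rot":[0,0,0],"claw":1},{"offset":[0,0,0],"rot":[0,0,0],"claw":1}]' 
python3 - <<'E'
from h import *
s=status.observe();print(s['position'],s['tool_rot'],s['force'],s['moment'])
f=grab('wrist','w14.png');np.save('w14.npy',f,allow_pickle=True)
m=imaging.mark_of('dial_grip','wrist');print([(q['conf'],q['uv'],atz(f,q['uv'],.074)) for q in m[:2]])
m=imaging.mark_of('pot_center','wrist');print([(q['conf'],q['uv'],atz(f,q['uv'],.071)) for q in m[:2]])
a=cv2.imread('pics/w14.png');cv2.imwrite('pics/w14z.png',cv2.resize(a[180:360,220:420],(800,720)[:2] if 0 else (660,594),interpolation=cv2.INTER_CUBIC))
E
```

```text
clock: 17.7
position: [0.5079, 0.0575, 0.1825]
tool_rot: [3.142, 0.0, 1.667]
force: [0.1, -0.0, -0.9]
grip_width: 0.0853
clock: 18.4
position: [0.5199, -0.0671, 0.2013]
tool_rot: [-3.141, -0.0, 1.666]
force: [-0.3, 0.7, 0.4]
grip_width: 0.0855
[ 0.51991898 -0.06710238  0.20131537] [-3.14136692e+00 -1.10811815e-04  1.66565492e+00] [-0.28143909  0.70585191  0.37416298] [ 0.01434763 -0.00774291 -0.00184773]
[(0.66, [315.1, 284.0], array([ 0.52923594, -0.16917803,  0.074     ]))]
[]
```

View pics/w14.png

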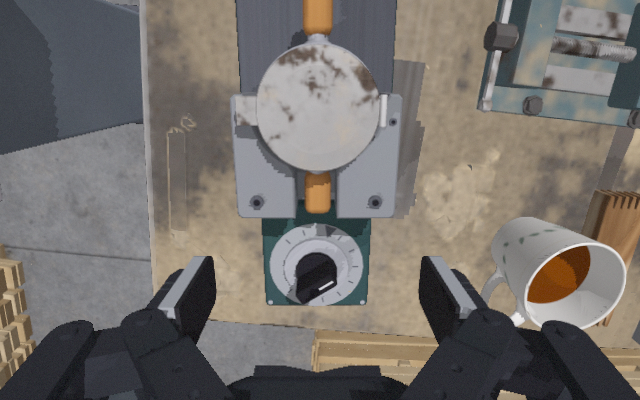

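View pics/w14z.png

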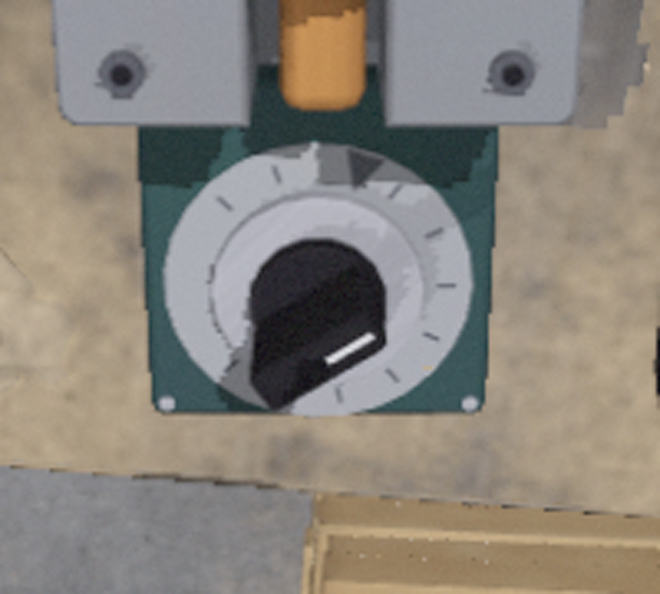

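Now a model-overlay fit for the dial angle and the pot's depth.

```bash
cat >dial.py <<'E'
from h import *
def analyse(f,out,c0,h0,crop):
    W=cloud(f);Z=W[...,2]
    v,u=np.mgrid[0:400,0:640]
    m=(Z>.072)&(Z<.09)&(np.hypot(W[...,0]-c0[0],W[...,1]-c0[1])<.03)
    g=W[m]; print('bar pts',len(g),np.median(g[:,2])); r=cv2.minAreaRect((g[:,:2]*1000).astype(np.float32));print(r)
    x0,y0,x1,y1=crop
    a=f['color'][y0:y1,x0:x1,::-1]; s=min(780/(x1-x0),590/(y1-y0)); im=cv2.resize(a,None,fx=s,fy=s,interpolation=cv2.INTER_CUBIC)
    c=np.array(c0);d=np.array([np.cos(h0),np.sin(h0)]);n=np.array([-d[1],d[0]])
    def P(p): return ((proj(f,p)-[x0,y0]+.5)*s).astype(int)
    q=[[*(c+20e-3*i*d+7e-3*j*n),.081] for i,j in((1,1),(1,-1),(-1,-1),(-1,1))]
    cv2.polylines(im,[P(q)],True,(0,0,255),1)
    cv2.polylines(im,[P([[*c,.081],[*(c+.02*d),.081]])],False,(0,255,0),1)
    cv2.imwrite('pics/'+out,im); return r
E
python3 - <<'E'
from dial import *
f=np.load('w14.npy',allow_pickle=True).item()
r=analyse(f,'d14.png',(.5295,-.1705),np.deg2rad(30),(220,180,420,360))
W=cloud(f);Z=W[...,2];v,u=np.mgrid[0:400,0:640]
for uv in [(316,262),(320,275),(300,300),(330,284),(317,255),(316,235)]: print(uv,np.round(W[uv[1],uv[0]],4))
m=(Z>.104)&(Z<.12)&(v<180);g=W[m];c,rad=cv2.minEnclosingCircle((g[:,:2]*1000).astype(np.float32));print('lid',c,rad)
O=np.array([503.8+.3,101.9]);y=np.array([-.0955,.9954]);x=np.array([.9954,.0955])
def wc(p): return np.dot(np.array(p)-O,x),np.dot(np.array(p)-O,y)
print('lid bbox', wc(c))
m=(abs(Z-.092)<.004)&(v>90)&(v<225)&(u>220)&(u<420);g=W[m][:,:2]*1000;q=np.array([wc(p) for p in g]);print('block',np.percentile(q,[.5,99.5],axis=0))
m=(abs(Z-.082)<.004)&(v>178)&(v<216)&(u>300)&(u<335);g=W[m][:,:2]*1000;q=np.array([wc(p) for p in g]);print('rgrip',len(g),np.percentile(q,[1,99],axis=0))
m=(abs(Z-.082)<.004)&(v<36)&(u>298)&(u<338);g=W[m][:,:2]*1000;q=np.array([wc(p) for p in g]);print('lgrip',len(g),np.percentile(q,[1,99],axis=0))
E
```

```text
bar pts 717 0.07999960401969625
((529.5591430664062, -171.43777465820312), (40.17264938354492, 14.658817291259766), 39.52754592895508)
(316, 262) [ 0.5292 -0.16    0.0491]
(320, 275) [ 0.5329 -0.1601  0.0726]
(300, 300) [ 0.5166 -0.1831  0.0807]
(330, 284) [ 0.5423 -0.1639  0.0805]
(317, 255) [ 0.5293 -0.1517  0.0503]
(316, 235) [ 0.5269 -0.1369  0.0365]
lid (511.6728820800781, -10.319334983825684) 53.1949577331543
lid bbox (np.float64(-3.178899668445611), np.float64(-112.42633628154755))
block [[ -63.45330822 -198.95626538]
 [  63.3656646  -104.21021271]]
rgrip 825 [[  -9.09983437 -198.32776034]
 [  10.93664715 -169.47235608]]
lgrip 976 [[ -8.60288397 -60.63028547]
 [ 11.18214506 -37.76840079]]
```

View pics/d14.png

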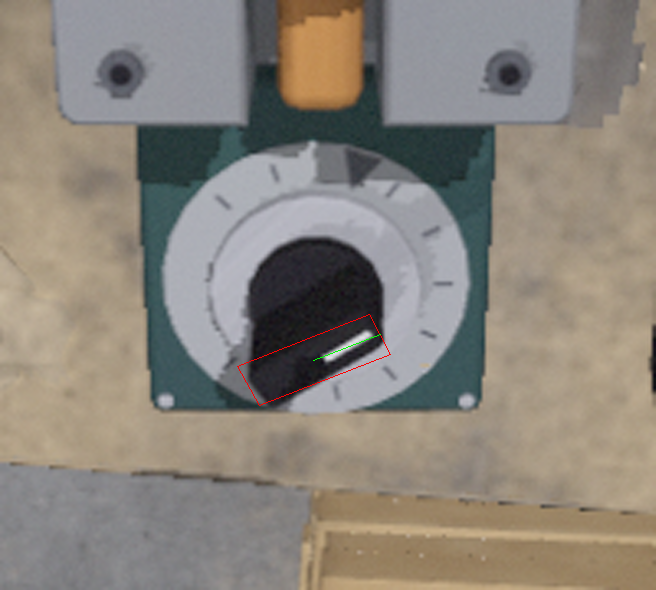

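```bash
python3 - <<'E'
from dial import *
f=np.load('w14.npy',allow_pickle=True).item()
c=np.array([.5296,-.1714])
r=analyse(f,'d14b.png',c,np.deg2rad(39.5),(270,215,370,310))
x0,y0=220,180
def ang(p): return np.rad2deg(np.arctan2(p[1]-c[1],p[0]-c[0]))
s=594/180
W=cloud(f)
for name,p in dict(tip=(358,187),base1=(345,148),base2=(382,163),t_a=(277,175),t_b=(225,205),t1=(397,190),t2=(435,233),t3=(447,285),t4=(430,335),t5=(392,375),t6=(340,395)).items():
    uv=(x0+p[0]/s-.5,y0+p[1]/s-.5); q=atz(f,uv,.0365); print(name,np.round(atdepth(f,uv),4),'ang',ang(q).round(1),'r',np.hypot(*(q[:2]-c)).round(4))
E
```

```text
bar pts 717 0.07999960401969625
((529.5591430664062, -171.43777465820312), (40.17264938354492, 14.658817291259766), 39.52754592895508)
tip [ 0.539  -0.1373  0.0359] ang 74.8 r 0.0356
base1 [ 0.5337 -0.1245  0.037 ] ang 84.9 r 0.0469
base2 [ 0.5451 -0.1276  0.0387] ang 69.9 r 0.0457
t_a [ 0.5143 -0.1353  0.0368] ang 113.1 r 0.0391
t_b [ 0.4994 -0.1471  0.0358] ang 140.9 r 0.039
t1 [ 0.5508 -0.1371  0.0361] ang 58.4 r 0.0405
t2 [ 0.5641 -0.1503  0.0362] ang 31.7 r 0.0405
t3 [ 0.5699 -0.1673  0.037 ] ang 5.3 r 0.0406
t4 [ 0.5669 -0.1856  0.0368] ang -21.1 r 0.0401
t5 [ 0.5567 -0.2014  0.0367] ang -48.0 r 0.0405
t6 [ 0.5409 -0.2109  0.036 ] ang -73.9 r 0.0407
```

View pics/d14b.png

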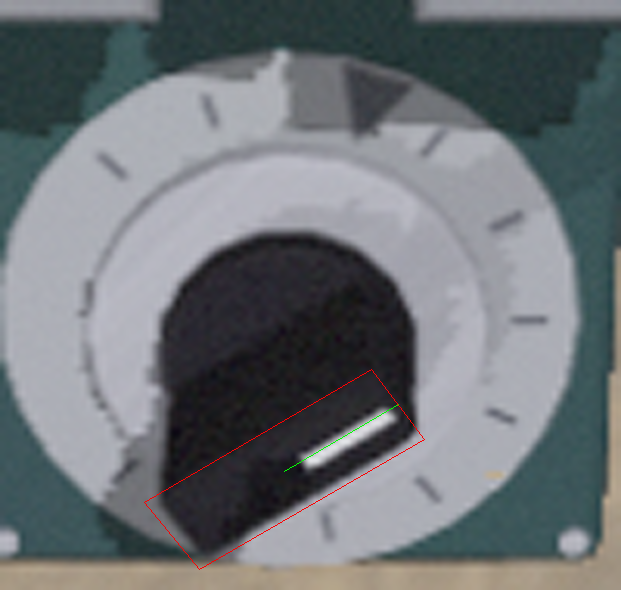

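```bash
python3 - <<'E'
from h import *
from scipy.optimize import least_squares
T=np.array([[.5143,-.1353],[.4994,-.1471],[.5508,-.1371],[.5641,-.1503],[.5699,-.1673],[.5669,-.1856],[.5567,-.2014],[.5409,-.2109]])
k=np.array([1,0,3,4,5,6,7,8])
fn=lambda p:(T-np.c_[p[0]+p[2]*np.cos(p[3]-k*.47),p[1]+p[2]*np.sin(p[3]-k*.47)]).ravel()
r=least_squares(fn,[.53,-.171,.04,2.4]);p=r.x
print(p[:3],np.rad2deg(p[3]),abs(r.fun).max())
c=p[:2]
for a in([.539,-.1373],[(.5337+.5451)/2,-.126]): print(np.rad2deg(np.arctan2(a[1]-c[1],a[0]-c[0])))
print('mark by scale',np.rad2deg(p[3]-1.1)); print(status.observe()['qpos'],status.observe()['clock'])
E
python3 -m handwheel '[{"offset":[-25,0,0],"rot":[0,0,8],"claw":1},{"offset":[0,0,0],"rot":[0,0,-8],"claw":1},{"offset":[-25,0,0],"rot":[0,0,0],"claw":1},{"offset":[-25,0,0],"rot":[0,0,0],"claw":1},{"offset":[-25,0,0],"rot":[0,0,8.5],"claw":1},{"offset":[0,0,10],"rot":[0,0,8.5],"claw":1},{"offset":[0,0,10],"rot":[0,0,8.5],"claw":1},{"offset":[0,0,10],"rot":[0,0,8.5],"claw":1},{"offset":[0,0,10],"rot":[0,0,8.5],"claw":1},{"offset":[0,0,10],"rot":[0,0,8.5],"claw":1},{"offset":[0,0,0],"rot":[0,0,5],"claw":1},{"offset":[0,0,0],"rot":[0,0,0],"claw":1}]'
python3 - <<'E'
from h import *
s=status.observe();print(s['position'],np.rad2deg(s['tool_rot']),s['force'],s['qpos'])
f=grab('wrist','w15.png');np.save('w15.npy',f,allow_pickle=True)
E
```

```text
[ 0.53028491 -0.17186458  0.03987739] 140.68391711840843 0.0006409880789243205
75.84845299287221
78.75954658394956
mark by scale 77.65855965401788
[ 0.13171948  0.38320714 -0.15396408  1.87502932  0.07358865  0.88889759
  0.03947667] 18.55
clock: 19.75
position: [0.5297, -0.1654, 0.1512]
tool_rot: [-3.141, 0.0, 0.689]
force: [-0.1, 0.7, 0.0]
grip_width: 0.0853
[ 0.52973498 -0.16537527  0.15116672] [-1.79974338e+02  2.20134468e-02  3.94920286e+01] [-0.05772979  0.69156701  0.02659994] [ 0.114272    0.49536352  0.11162147  1.85416034 -0.07408869  0.79663877
 -0.61708611]
```

View pics/w15.png

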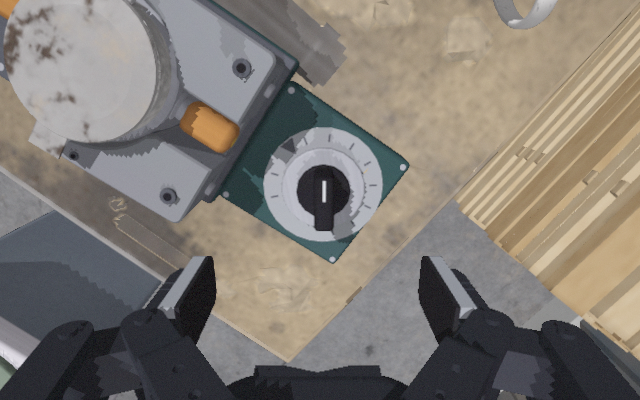

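```bash
python3 - <<'E'
from dial import *
f=np.load('w15.npy',allow_pickle=True).item()
r=analyse(f,'d15.png',(.5299,-.1714),np.deg2rad(39.5),(250,110,400,270))
E
```

```text
bar pts 1122 0.08019548628923584
((530.5227661132812, -171.3867645263672), (39.61689376831055, 13.869451522827148), 40.06599807739258)
```

View pics/d15.png

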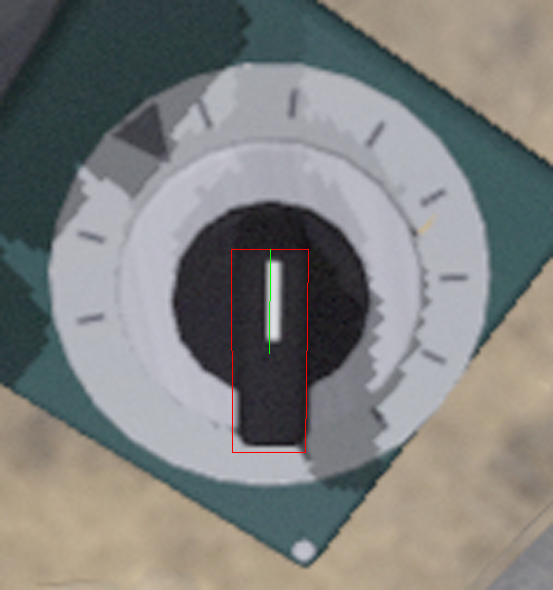

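```bash
python3 -m handwheel '[{"offset":[-3.4,5,10],"rot":[0,0,0],"claw":1},{"offset":[0,0,20],"rot":[0,0,0],"claw":1},{"offset":[0,0,20],"rot":[0,0,0],"claw":1},{"offset":[0,0,20],"rot":[0,0,0],"claw":1},{"offset":[0,0,15],"rot":[0,0,0],"claw":1},{"offset":[0,0,0],"rot":[0,0,0],"claw":1},{"offset":[0,0,0],"rot":[0,0,0],"claw":1}]' 20
python3 - <<'E'
from h import *
s=status.observe();print(s['position'],np.rad2deg(s['tool_rot']),s['force'])
grab('wrist','w16.png');grab('side','s16.png');a=cv2.imread('pics/s16.png');cv2.imwrite('pics/s16z.png',cv2.resize(a[180:310,240:400],(738,600),interpolation=cv2.INTER_CUBIC))
E
```

```text
clock: 20.5
position: [0.5301, -0.1727, 0.0664]
tool_rot: [-3.141, 0.0, 0.69]
force: [0.0, 0.7, 0.2]
grip_width: 0.0856
[ 0.53011209 -0.17270083  0.06643101] [-1.79984121e+02  8.31993863e-03  3.95413875e+01] [0.02601464 0.67171054 0.18340888]
```

View pics/w16.png

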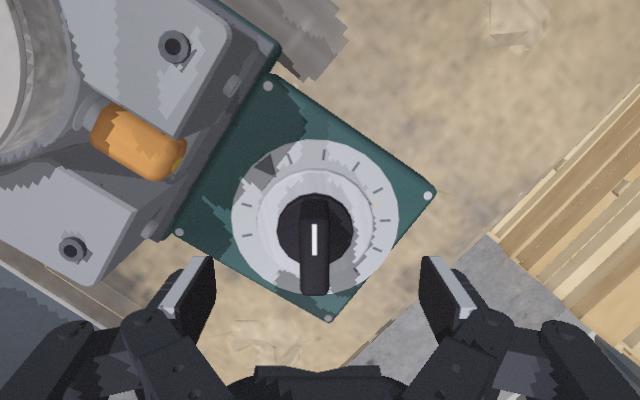

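View pics/s16z.png

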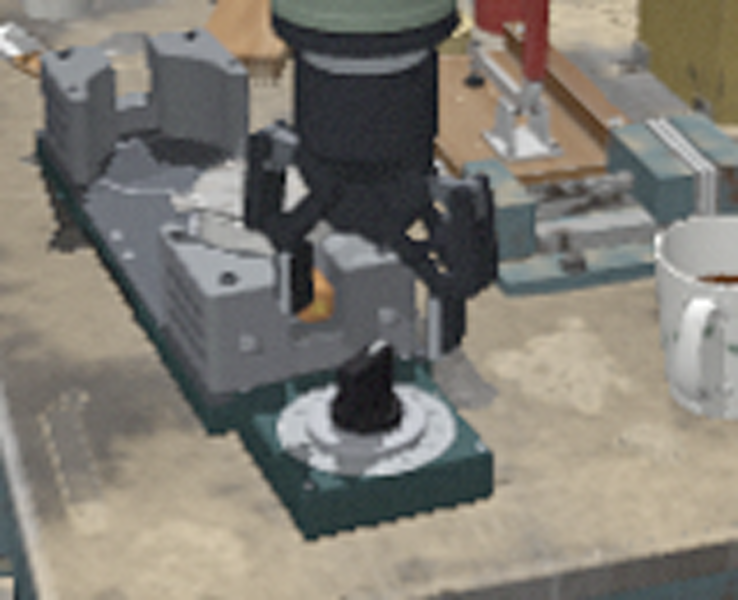

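The bar at (315,250) lies centred and parallel between the pads. I'll go down and close.

```bash
python3 -m handwheel '[{"offset":[1,-0.9,10],"rot":[0,0,0],"claw":1},{"offset":[0,0,10],"rot":[0,0,-0.5],"claw":1},{"offset":[0,0,6],"rot":[0,0,0],"claw":1},{"offset":[0,0,0],"rot":[0,0,0],"claw":1},{"offset":[0,0,0],"rot":[0,0,0],"claw":-1},{"offset":[0,0,0],"rot":[0,0,0],"claw":-1},{"offset":[0,0,0],"rot":[0,0,0],"claw":-1},{"offset":[0,0,0],"rot":[0,0,0],"claw":-1},{"offset":[0,0,0],"rot":[0,0,0],"claw":-1},{"offset":[0,0,0],"rot":[0,0,0],"claw":-1},{"offset":[0,0,0],"rot":[0,0,0],"claw":-1},{"offset":[0,0,0],"rot":[0,0,0],"claw":-1}]' 25
python3 - <<'E'
from h import *
s=status.observe();print(s['position'],np.rad2deg(s['tool_rot']),s['force'],s['moment'])
grab('wrist','w17.png')
E
```

```text
clock: 21.8
position: [0.5304, -0.1709, 0.0406]
tool_rot: [-3.141, -0.0, 0.698]
force: [-2.1, 0.5, 5.5]
grip_width: 0.0134
[ 0.53037014 -0.17092377  0.04064213] [-1.79993960e+02 -6.28991401e-03  4.00055083e+01] [-2.08218983  0.49989432  5.45307279] [0.32420373 0.48914048 0.05944068]
```

View pics/w17.png

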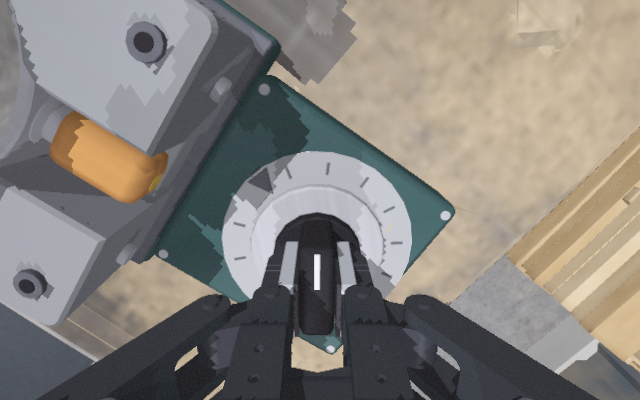

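Gripped at 13.4 mm with yaw 40.0°. I'll turn 37.5° anticlockwise, which is negative about tool z.

```bash
python3 -m handwheel '[{"offset":[0,0,0],"rot":[0,0,-4],"claw":-1},{"offset":[0,0,0],"rot":[0,0,-5],"claw":-1},{"offset":[0,0,0],"rot":[0,0,-5],"claw":-1},{"offset":[0,0,0],"rot":[0,0,-5],"claw":-1},{"offset":[0,0,0],"rot":[0,0,-5],"claw":-1},{"offset":[0,0,0],"rot":[0,0,-5],"claw":-1},{"offset":[0,0,0],"rot":[0,0,-5],"claw":-1},{"offset":[0,0,0],"rot":[0,0,-3.5],"claw":-1},{"offset":[0,0,0],"rot":[0,0,0],"claw":-1},{"offset":[0,0,0],"rot":[0,0,0],"claw":-1}]'
python3 - <<'E'
from h import *
s=status.observe();print(s['position'],np.rad2deg(s['tool_rot']),s['force'],s['moment'])
grab('wrist','w18.png')
E
```

```text
clock: 22.85
position: [0.5294, -0.1704, 0.0406]
tool_rot: [-3.14, -0.0, 1.353]
force: [-8.0, 6.0, 12.8]
grip_width: 0.0135
[ 0.52942077 -0.1703903   0.04059331] [-1.79884210e+02 -2.77983389e-02  7.75173816e+01] [-8.04453154  6.02284176 12.75055514] [1.2170754  1.76312577 0.00389448]
```

View pics/w18.png

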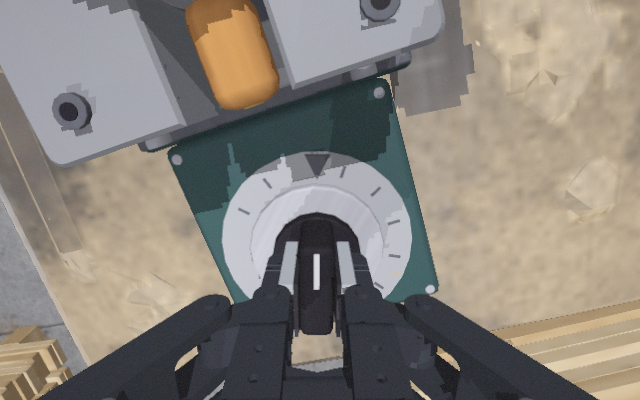

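The white line (317,272) points straight at the arrow-head (317,163). I'll release, lift and verify.

```bash
python3 -m handwheel '[{"offset":[0,0,0],"rot":[0,0,0],"claw":1},{"offset":[0,0,0],"rot":[0,0,0],"claw":1},{"offset":[0,0,0],"rot":[0,0,0],"claw":1},{"offset":[0,0,0],"rot":[0,0,0],"claw":1},{"offset":[0,0,0],"rot":[0,0,0],"claw":1},{"offset":[0,0,-15],"rot":[0,0,0],"claw":1},{"offset":[0,0,-20],"rot":[0,0,0],"claw":1},{"offset":[0,0,-25],"rot":[0,0,0],"claw":1},{"offset":[0,0,-25],"rot":[0,0,0],"claw":1},{"offset":[0,0,-25],"rot":[0,0,0],"claw":1},{"offset":[0,0,-25],"rot":[0,0,0],"claw":1},{"offset":[0,0,0],"rot":[0,0,0],"claw":1}]'
python3 - <<'E'
from dial import *
from scipy.optimize import least_squares
s=status.observe();print(s['position'],np.rad2deg(s['tool_rot']),s['force'])
f=grab('wrist','w19.png');np.save('w19.npy',f,allow_pickle=True)
analyse(f,'d19.png',(.5303,-.1716),np.deg2rad(77.5),(250,100,400,270))
W=cloud(f);Z=W[...,2];v,u=np.mgrid[0:400,0:640]
f=grab('side','s19.png');a=cv2.imread('pics/s19.png');cv2.imwrite('pics/s19z.png',cv2.resize(a[180:310,240:400],(738,600),interpolation=cv2.INTER_CUBIC))
E
```

```text
clock: 24.1
position: [0.5319, -0.1715, 0.1796]
tool_rot: [3.136, 0.0, 1.352]
force: [0.7, -0.3, -0.7]
grip_width: 0.0854
[ 0.53187975 -0.17154158  0.17956006] [1.79686792e+02 9.03429929e-03 7.74787958e+01] [ 0.74208381 -0.25431397 -0.72719299]
bar pts 941 0.08018865405298331
((529.9154052734375, -171.30181884765625), (39.69749450683594, 13.910599708557129), 77.64801025390625)
```

View pics/w19.png

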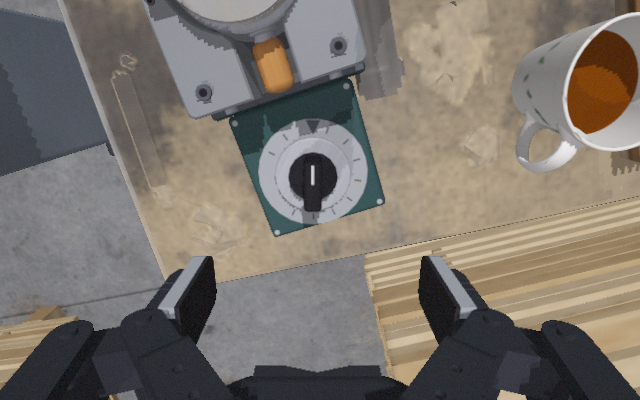

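View pics/d19.png

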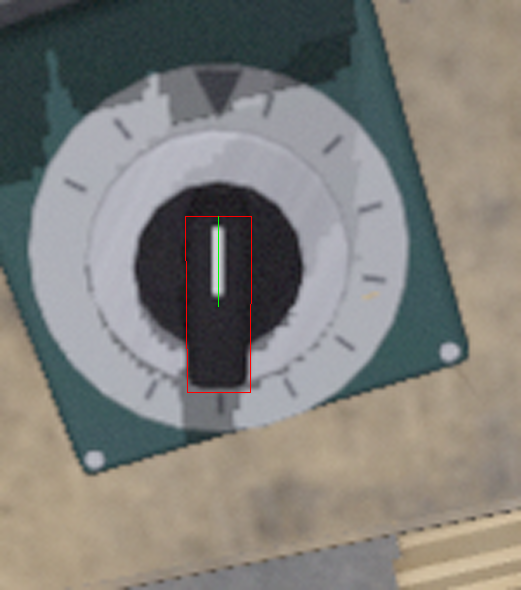

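View pics/s19z.png

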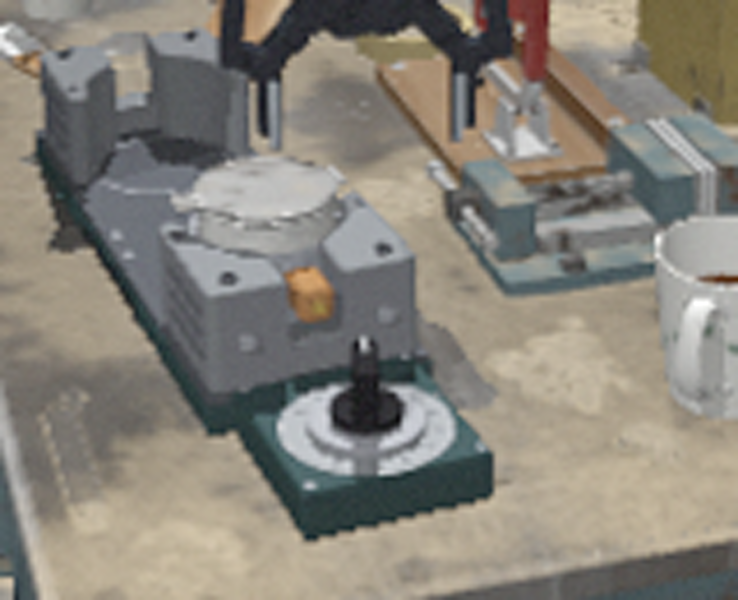

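The dial agrees to about 0.1°. For one more check on the pot, the side camera sees both the grip's end face (should be at -201 mm) and the block's rear face (-200 mm), so I'll compare them.

```bash
python3 - <<'E'
from h import *
f=grab('side')
W=cloud(f);O=np.array([.5041,.1019]);y=np.array([-.0955,.9954]);x=np.array([.9954,.0955])
A=(W[...,:2]-O)@x*1000;B=(W[...,:2]-O)@y*1000;Z=W[...,2]*1000
for nm,m in dict(gripend=(abs(A-1)<9)&(Z>64)&(Z<80)&(abs(B+200)<8),blockL=(A<-25)&(A>-55)&(Z>45)&(Z<85)&(abs(B+200)<10),blockR=(A>25)&(A<55)&(Z>45)&(Z<85)&(abs(B+200)<10),).items():
    print(nm,m.sum(),np.median(A[m]),np.percentile(B[m],[10,50,90]))
m=(Z>104)&(Z<120)&(B<-50)&(B>-175)&(abs(A)<70); P=np.c_[A[m],B[m],Z[m]]
print('tilt',np.linalg.lstsq(np.c_[P[:,:2],np.ones(len(P))],P[:,2],rcond=None)[0][:2],np.median(P[:,2]))
E
```

```text
gripend 31 -1.1983189900146967 [-201.88202243 -199.45123179 -197.56689953]
blockL 150 -40.605358790057224 [-202.42971658 -199.76100418 -197.23516912]
blockR 135 39.42561574010083 [-202.32586142 -199.73074592 -196.83669613]
tilt [0.01490977 0.02631958] 111.10069250139016
```

```bash
python3 - <<'E'
from h import *
s=status.observe();print(s['clock'],s['force']);print(bot.job_done())
E
```

```text
24.25 [-0.44646452 -0.44641957 -0.44590513]
the job is handed in; nothing more can be done
None
```

The pot is in the keep-warm pocket and the dial points at the arrow-head mark. I handed the job in at 24.25 s, with the gripper open and clear of everything.

- **Pot:** I drew it to mid-plate by its right grip, then pushed it in by its left grip until it stopped dead at 21 N.
- **Dial:** I turned it 37.5° anticlockwise and let go.

**Last checks:**
- **Dial:** the pointer stands at 77.6°, and the mark at 77.7° by the scale's ticks. In the picture the white line also points at the arrow-head.
- **Pot position:** it stands level, with its lid at 111 mm. The force says it is at the stop, at about -113 mm. The camera estimates range from about -111 to -112.5 mm, up to about 2 mm short of that. This is close to their error, and all are past the seat point at -110 mm.
- **Bystanders:** I never went near the mug, brush or wooden block. The mug looked unmoved in the last pictures. I did not measure the other two again.

**What went wrong:** the first grasp closed on air above the grip. The fingertips stand about 36 mm higher than the stated tool frame implies, so I went lower by that much afterwards.

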